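# Snap the lid of an ointment pot home in the bench lid press

### The arm

A 6-joint arm with a two-finger parallel gripper is mounted at the origin on the work surface. World frame = base frame: x ahead of the robot, y to its left, z up, the work surface at z = 0. Lengths are in m, angles in rad, forces in N, time in s.
With the tool pointing down it reaches from about 0.4 to 0.825 m from the base axis. Payload 7 kg.
Tool frame: the origin (TCP) lies on the centre line of the jaws, within the pads' length; the fingertips stand 11 mm ahead of it and the grasp point (between the pads) lies 8 mm behind it; z points along the fingers, y is the direction in which the jaws open and shut (so a half turn about z gives the same grasp; the last joint's range is limited). The gripper opens to 88 mm and grips with 3 to 60 N. Pads are 19 mm wide; open, the fingers measure 130 mm over their backs; the gripper's body (78 mm by 193 mm) begins 47 mm behind the grasp point.
Start: joints at [-0.914, 0.359, 0.012, 0, -1.224, -0.288], TCP at [0.243, -0.63, 0.238] pointing down, gripper open.
Joint ranges: [-3.07, 3.07], [-1.43, 2.12], [-1.02, 1.25], [-3.03, 1.67], [-3.05, -0], [-3.03, 3.03]. Speed limits (rad/s): [2.39, 2.39, 3.01, 3.14, 3.14, 3.14].

### API

Orientations are given as [roll, pitch, yaw] about the fixed x, y, z axes, in that order (R = Rz(yaw) Ry(pitch) Rx(roll)).
In Python, from station import * gives the robot as it stands.
- The arm moves only by the tool play_rows, never from a script. Its argument "targets" is a list of rows, each a list of 7 numbers: the turn, a rotation vector about the world's x, y, z in rad, then the shift along the world's x, y, z in m, then the opening, from 0 (shut) to 1 (fully open). A call has 1 to 12 rows; each row shifts and turns the pose as measured when the row begins; what a row does not reach is not made up. A row lasts 1/8 s, in which the tool goes at most 62.5 mm and 10.7 degrees, less where a joint would pass 70% of its speed; a pose out of reach is approached as far as the arm can. A call is refused whole if a number of a shift passes 0.0625 or a number of a turn 0.188, either way. A call with a gripper value outside its range is refused whole. The fingers move at their own pace and stop on an object; "grip_force" is the grip in N (left out, the last holds). Time passes only in rows, so rows that do not move let the fingers close. It gives the time, the measured TCP pose, the force and the opening at its end, in the units of the state.
- get_state(): the state, without advancing time (a new reading comes with each control period).
- grab_frame(name): name is "scene" or "top"; returns (picture, depth): 420x560x3 uint8, blue, green, red; 420x560 float32, m along the optical axis (not along the pixel's ray), 0 where there is no reading.
- camera_params(name): a dict with "camera_matrix" (3x3 intrinsics, pixels), "dist" ([k1, k2, p1, p2, k3] as OpenCV has them; the pictures are not rectified), "extrinsics" (4x4, takes a point from world to camera coordinates). Camera axes: x right, y up, looking along -z (the intrinsics and any distortion apply to the point x, -y, -z); pixel columns grow to the right and rows downward; lengths in m; the calibration is good to about 2 mm. A picture is of the moment at which its call begins. camera_params takes no time and is no camera call.
- job_done(): hands the job in, once; it reports no verdict.
The state is a dict: "t": time; "q": joint angles; "qd": joint speeds; "joint_efforts": joint torques, N m; "eef_pos": TCP position; "ee_rot": TCP orientation; "force": force on the tool from outside, world axes, zero at the start; "moment": the same for the moment, N m; "width": finger opening in m.
Only numpy, scipy, OpenCV 4.12 (cv2) and the standard library are available. Lean on these libraries where they do the work, as an engineer would, in place of code of your own. Each camera call takes 0.05 s, during which the arm holds its last target.

### The job

One of the three ointment pots still has its lid riding high on the neck. Keeping it upright, stand it on the loading plate of the lid press and push it in between the guides until it is fully home against the stop under the raised arm, then press the upper handle down against the lower one until the resistance gives and the lid snaps fully down. Let the handle spring back up, leave the sealed pot standing in the press, and leave everything else on the desk where it is.

Things in the scene. Friction and masses are not known exactly. Their poses are not given: they have to be found in the camera images.
- pot_mid (a point): Centre, 20 mm above the underside, of the ointment pot whose lid is still high: round, amber plastic, 50 mm across with a white lid of the same width. Full width to 30 mm up, then a recessed 40 mm neck (thin, lighter amber), 6 mm of it showing below the raised lid. 46 mm tall, 40 mm once shut; 85 to 135 g. z up. The lid cannot come off or tilt, it only moves down.
- pot_lid (a joint): How far that pot's lid is pushed down (m): 0 = high, as at the start; 0.006 = snapped fully home. Its snap fit resists with a peak of about 40 N in the first millimetre or two, falling to nothing half-way (0.003); past that the lid pulls itself home and stays. Let go before half-way and it springs back up.
- press_seat (a point): Top of the press's steel base plate (8 mm above the desk), under the pad: a pot against the end stop has its centre over this point. x: direction a pot is pushed in; -y: the way both handles point; z up. Fixed to the desk. Guide rails 12 mm high, 54 mm apart, from x = -40 mm to the stop at x = +25 mm (16 mm high); from x = -40 to -70 mm they flare to 86 mm apart.
- press_loading (a point): Centre of the open loading area on the same plate, top face (8 mm above the desk), 100 mm before the seat; axes as press_seat. The plate is 100 mm wide here and reaches 42 mm farther to -x. A pot stood here is clear of guides and arm; fingers that straddle it along y stay clear of the flared guides, which begin 30 mm nearer the seat.
- press_pad (a point): Centre of the face of the round rubber pad (34 mm across) under the upper arm, above the seat: 53 mm above the base plate when open, 39 mm when shut. The arm is 20 mm wide; when open its top is 76 mm above the desk over the seat, 84 mm at 45 mm towards the handles. It bars the seat from above: a gripper pushing a pot home must keep its body above the arm or lean back.
- handle_grip (a point): Top of the black rubber sleeve of the upper handle, where a hand presses: sleeve 26 mm wide and 110 mm long (165 to 275 mm from the hinge, this point at 225 mm). 106 mm above the desk when open, 68 mm when shut. Axes move with the arm: -y along it to its free end, z out of its top.
- handle (a joint): Angle of the upper handle (rad): 0 = open, arm rising 0.17 rad to its free end; 0.17 = shut, arm level against its stop, sleeve 18 mm above the lower handle. Spring-returned to 0 (1 N at the grip when open, 2 N shut). With a pot seated the pad meets the raised lid at 0.065; resistance at the grip peaks at 8 to 16 N near 0.08, then gives by about 0.11; pressed on, it stops hard at 0.16 to 0.17.
- press_hinge (a point): Axis of the handle's hinge, 57 mm above the desk, 85 mm from the seat towards +y; the hinge axis runs along x (axes as press_seat). The hinge cheeks reach 71 mm above the desk.
- sealed_a: Ointment pot of the same kind, lid already home (40 mm tall, 50 mm in diameter); origin at the centre of its underside. Leave alone.
- sealed_b: Another such pot, lid already home; origin at the centre of its underside. Leave alone.
- bottle_a: Amber syrup bottle with white cap, 48 mm in diameter, 105 mm tall; origin at the centre of its underside. Leave alone.
- bottle_b: A second syrup bottle of the same size; origin at the centre of its underside. Leave alone.
- carton: Medicine carton lying flat, 60 x 110 x 45 mm; origin at the centre of its underside. Leave alone.
- mortar: White ceramic mortar, 92 mm across the rim, 56 mm tall, with its pestle standing in it up to about 100 mm; origin at the centre of its underside. Leave alone.

How it is judged:
On the way, in this order (a step that is already met when the one before it is completed fails the run):
1. the pot stands fully home against the stop under the pad, its lid still high (x of pot_mid in the frame of press_seat above -0.005 m and horizontal distance between pot_mid and press_seat below 0.006 m and z of pot_mid in the frame of press_seat below 0.024 m and angle between pot_mid's own z axis and vertical below 0.1 rad and value of joint pot_lid below 0.002 m), for 0.2 s.
2. the handles are closed on the pot and its lid has snapped down (value of joint handle above 0.09 rad and value of joint pot_lid above 0.005 m and horizontal distance between pot_mid and press_seat below 0.007 m), for 0.1 s.
At the end, for the whole second after the job is handed in: The pot stands upright on the press plate within 8 mm of the seat point, its lid down by at least 5 of its 6 mm, and the upper handle has sprung back up to within 0.03 rad of fully open (value of joint pot_lid above 0.005 m and horizontal distance between pot_mid and press_seat below 0.008 m and z of pot_mid in the frame of press_seat below 0.024 m and angle between pot_mid's own z axis and vertical below 0.1 rad and value of joint handle below 0.03 rad); the robot touches nothing.
It fails at once if the lid is pressed down anywhere but in the press's seat (value of joint pot_lid above 0.003 m and horizontal distance between pot_mid and press_seat above 0.012 m).
It fails at once if the pot is tipped over (angle between pot_mid's own z axis and vertical above 0.5 rad).
It fails at once if another thing on the desk is shifted by more than 30 mm (distance of any of sealed_a, sealed_b, bottle_a, bottle_b, carton, mortar from where it was at the start of the episode above 0.03 m).
It also fails if it takes over 61 s, if anything falls off the work surface, if the arm or the gripper's body presses on something with over 40 N, if the wrist force passes 120 N, or if a joint passes its speed limit or range.

## Working session

There is one attempt and no reset: what is moved stays moved. The work goes in short steps, Python scripts to look and compute and a tool call to move; the robot and the scene stay as the last step left them, time stands still between calls to the robot, and variables do not carry over. Pictures are saved under pics/ and viewed, and the job is handed in when it is done.

Besides the shell and the picture viewer there is one more tool, called after "Call:" as name(argument=value, ...), one argument or row to a line, values as JSON. play_rows: Moves the arm, as the interface text tells. Its arguments: {"type":"object","properties":{"targets":{"type":"array","items":{"type":"array","items":{"type":"number"}}},"grip_force":{"type":"number"}},"required":["targets"]}

```bash
ls; mkdir -p pics
python3 - <<'E'
from station import *
import cv2,numpy as np
print(get_state())
for n in("scene","top"):
    p,d=grab_frame(n);cv2.imwrite(f"pics/{n}0.png",p);np.savez(f"{n}0.npz",p=p,d=d)
    print(camera_params(n),(d>0).mean())
E
```

```text
pics
{'t': 0.0, 'q': array([-9.13915490e-01,  3.59420076e-01,  1.10727735e-02, -3.84125312e-04,
       -1.22407438e+00, -2.88116852e-01]), 'qd': array([ 0.00014821, -0.00066787, -0.00107524,  0.00033034, -0.0002113 ,
       -0.00060414]), 'joint_efforts': array([ 2.14296539e-03, -5.82722032e+01,  2.93049413e+01,  6.99694008e+00,
        6.69937843e-03, -1.22665606e-04]), 'eef_pos': array([ 0.24314716, -0.62919179,  0.23660113]), 'ee_rot': array([ 3.13993168e+00, -1.15676118e-04, -2.77295940e+00]), 'force': array([-0.89902185, -0.22504644,  0.58018597]), 'moment': array([-0.00998305, -0.01622929,  0.02718481]), 'width': 0.08726072562568844}
{'camera_matrix': array([[443.07506233,   0.        , 281.10156844],
       [  0.        , 443.07506233, 214.8994203 ],
       [  0.        ,   0.        ,   1.        ]]), 'dist': array([-0.04890261,  0.        ,  0.        ,  0.        ,  0.        ]), 'extrinsics': array([[ 4.08919882e-01,  9.12569912e-01, -8.27786045e-04,
        -2.04230983e-01],
       [-7.21777236e-01,  3.23981040e-01,  6.11615817e-01,
         3.61905959e-01],
       [ 5.58410379e-01, -2.49504390e-01,  7.91154478e-01,
        -1.44088484e+00],
       [ 0.00000000e+00,  0.00000000e+00,  0.00000000e+00,
         1.00000000e+00]])} 0.9959056122448979
{'camera_matrix': array([[402.63033471,   0.        , 275.70094738],
       [  0.        , 402.63033471, 214.45646299],
       [  0.        ,   0.        ,   1.        ]]), 'dist': array([-0.0851054,  0.       ,  0.       ,  0.       ,  0.       ]), 'extrinsics': array([[ 0.01561751, -0.99968513,  0.01964016, -0.04199242],
       [ 0.99613531,  0.017254  ,  0.0861205 , -0.60867935],
       [-0.08643225,  0.01821927,  0.99609112, -1.221667  ],
       [ 0.        ,  0.        ,  0.        ,  1.        ]])} 0.9959353741496598
```

View pics/scene0.png

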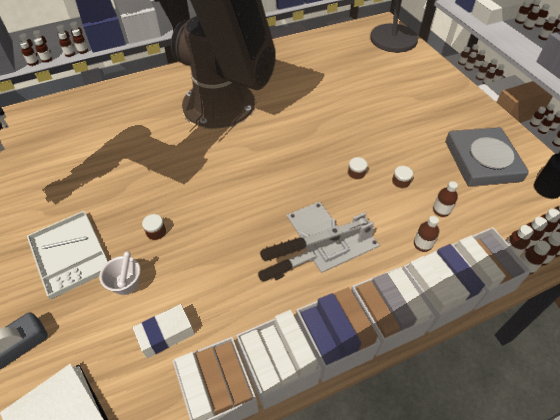

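View pics/top0.png

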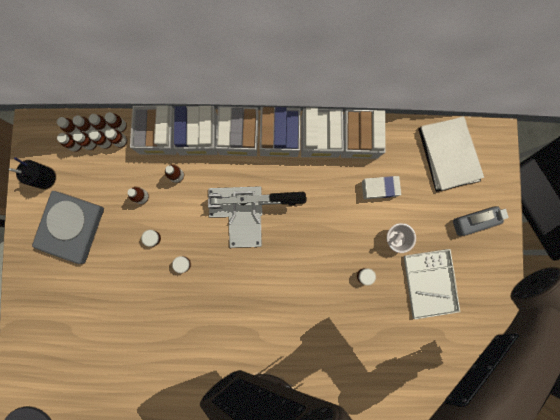

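The scene view shows three pots at (153,225), (358,167) and (403,176); the press is around (330,240), with its handles pointing left. In the top view the pots are at (366,277), (180,265) and (150,239), and the press plate is at (245,230). Next I'll measure lid heights and the press pose.

```bash
cat > h.py <<'E'
import numpy as np,cv2
from station import *
def rays(n,uv):
    c=camera_params(n);E=np.array(c["extrinsics"]);R,t=E[:3,:3],E[:3,3]
    x=cv2.undistortPoints(np.float64(uv).reshape(-1,1,2),np.array(c["camera_matrix"]),np.array(c["dist"]))[:,0]
    d=np.c_[x[:,0],-x[:,1],-np.ones(len(x))]
    return -R.T@t, d@R, 
def onplane(n,uv,z):
    o,d=rays(n,uv); return o+d*((z-o[2])/d[:,2])[:,None]
def cloud(n,D):
    h,w=D.shape; uv=np.stack(np.meshgrid(np.arange(w),np.arange(h)),-1).reshape(-1,2)
    o,d=rays(n,uv); P=o+d*D.reshape(-1,1); P[D.reshape(-1)<=0]=np.nan
    return P.reshape(h,w,3)
def proj(n,P):
    c=camera_params(n);E=np.array(c["extrinsics"]);p=np.atleast_2d(P)@E[:3,:3].T+E[:3,3]
    p=p*[1,-1,-1]
    return cv2.projectPoints(p.reshape(-1,1,3),np.zeros(3),np.zeros(3),np.array(c["camera_matrix"]),np.array(c["dist"]))[0][:,0]
E
python3 - <<'E'
from h import *
T=np.load("top0.npz");S=np.load("scene0.npz")
PT=cloud("top",T["d"]);PS=cloud("scene",S["d"])
for nm,P,I,cs in(("top",PT,T["p"],[(366,277),(180,265),(150,239)]),("scene",PS,S["p"],[(153,222),(358,163),(403,173)])):
    for u,v in cs:
        Q=P[v-14:v+15,u-14:u+15].reshape(-1,3);C=I[v-14:v+15,u-14:u+15].reshape(-1,3).astype(int)
        m=(C.min(1)>130)&(Q[:,2]>.025)
        print(nm,u,v,m.sum(),np.median(Q[m],0).round(4),Q[m].min(0).round(4),Q[m].max(0).round(4), 'desk',np.nanpercentile(Q[:,2],[2,20]).round(4))
for n,I,(x0,x1,y0,y1) in(("scene",S["p"],(245,395,190,290)),("top",T["p"],(195,315,175,255))):
    cv2.imwrite(f"pics/{n}_press.png",cv2.resize(I[y0:y1,x0:x1],None,fx=5.3,fy=5.3,interpolation=cv2.INTER_CUBIC))
a=[cv2.resize(S["p"][v-22:v+22,u-22:u+22],(260,260)) for u,v in[(153,225),(358,167),(403,176)]]
cv2.imwrite("pics/pots.png",np.hstack(a))
E
```

```text
top 366 277 193 [ 0.4243 -0.3125  0.0468] [ 0.4001 -0.335   0.0398] [ 0.4458 -0.2906  0.0523] desk [-0.0043 -0.001 ]
top 180 265 202 [0.4517 0.2561 0.0408] [0.4279 0.2319 0.0342] [0.4733 0.2786 0.0469] desk [-0.004  -0.0007]
top 150 239 204 [0.5307 0.3533 0.0403] [0.5076 0.3303 0.0329] [0.5539 0.376  0.0469] desk [-0.0037 -0.0006]
scene 153 222 278 [ 0.4235 -0.316   0.0461] [ 0.3954 -0.3401  0.0338] [ 0.4473 -0.2915  0.0518] desk [-0.0023  0.0001]
scene 358 163 198 [0.4537 0.2513 0.0387] [0.428  0.2288 0.0311] [0.4773 0.277  0.0437] desk [-0.0046 -0.0021]
scene 403 173 211 [0.5321 0.3487 0.0381] [0.5061 0.3261 0.0306] [0.5555 0.3768 0.0451] desk [-0.0045 -0.0021]
```

View pics/scene_press.png

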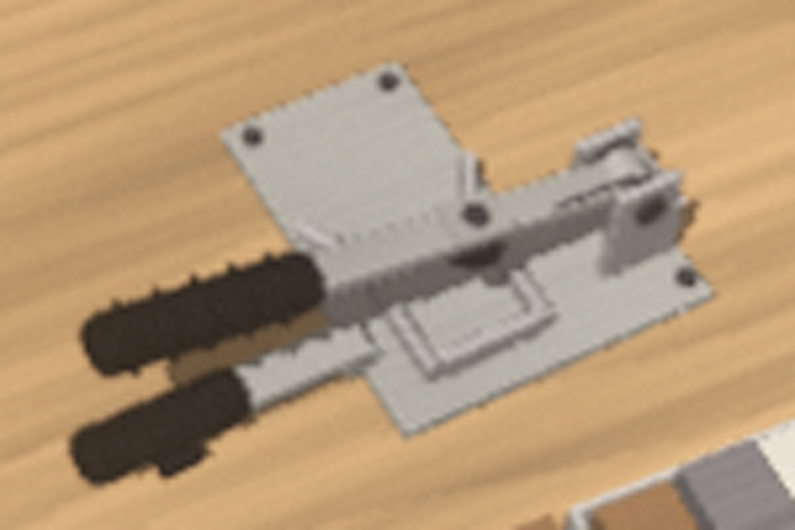

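View pics/top_press.png

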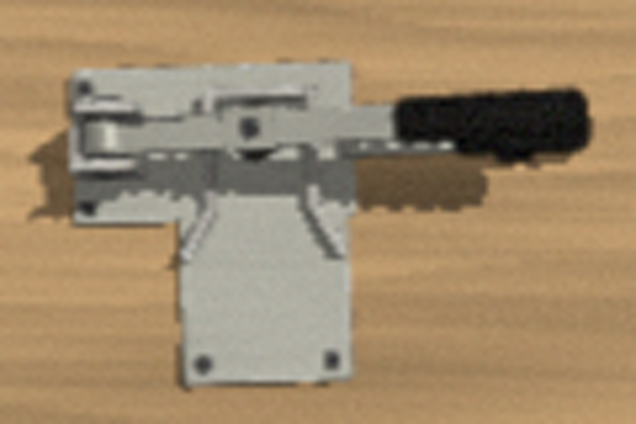

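View pics/pots.png

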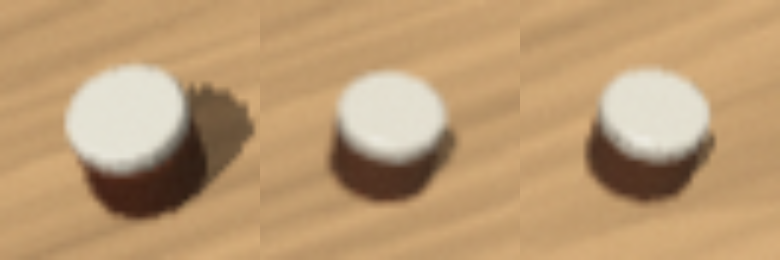

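Run:
```python
from h import *
T=np.load("top0.npz");S=np.load("scene0.npz")
# gray mask, low saturation
for n,D,k,(x0,x1,y0,y1) in(("top",T,None,(200,270,200,252)),("scene",S,None,(280,345,198,245))):
    I=D["p"];hsv=cv2.cvtColor(I,cv2.COLOR_BGR2HSV)
    m=((hsv[...,1]<70)&(hsv[...,2]>90)).astype(np.uint8)
    v,u=np.nonzero(m); s=(u>195)&(u<400)&(v>175)&(v<290); u,v=u[s],v[s]
    W=onplane(n,np.c_[u,v],.008)
    # stem region: x from ~0.46 to 0.55
    print(n,W.min(0),W.max(0))
    for x in np.arange(.47,.68,.01):
        q=W[abs(W[:,0]-x)<.005]
        if len(q):print(round(x,3),len(q),q[:,1].min().round(4),q[:,1].max().round(4))
    st=W[(W[:,0]<.55)&(abs(W[:,1]-.09)<.07)]
    for y in np.arange(.02,.16,.01):
        q=W[abs(W[:,1]-y)<.005]
        if len(q):print('y',round(y,3),q[:,0].min().round(4),q[:,0].max().round(4))
# bolts / corners by eye
t=lambda a:np.array(a)/5.3+np.array([195,175])-.4
s=lambda a:np.array(a)/5.3+np.array([245,190])-.4
print("top corners near-left,near-right,far-right,far-left",onplane("top",t([(183,385),(352,382),(352,62),(70,70)]),.008).round(4))
print("holes",onplane("top",t([(203,364),(332,360),(84,88),(86,207)]),.008).round(4))
print("scene corners: near+y?,",onplane("scene",s([(221,132),(397,63),(406,436),(714,293)]),.008).round(4))
print("scene holes,",onplane("scene",s([(252,135),(389,81),(686,276)]),.008).round(4))
print("bolt",onplane("top",t([(250,127)]),.077).round(4),onplane("scene",s([(476,213)]),.077).round(4))
print("stop", onplane("top",t([(216,100),(306,97)]),.024).round(4),onplane("scene",s([(435,368),(555,310)]),.024).round(4))
print("sleeve top-right end", onplane("top",t([(588,122),(395,125)]),.108).round(4), onplane("scene",s([(90,330),(315,270)]),.105).round(4))
```

```text
top [ 0.39688513 -0.42757293  0.008     ] [0.74205595 0.1830758  0.008     ]
0.5 16 -0.4249 -0.4055
0.51 103 -0.425 0.1121
0.52 125 -0.4251 0.1123
0.53 147 -0.4251 0.1127
0.54 149 -0.4252 0.1129
0.55 153 -0.4253 0.1131
0.56 141 -0.4254 0.1133
0.57 129 -0.4255 0.1136
0.58 128 -0.4256 0.1139
0.59 113 -0.4256 0.1141
0.6 129 0.0168 0.1773
0.61 156 0.0109 0.1775
0.62 167 0.0141 0.1779
0.63 135 0.0143 0.1814
0.64 141 0.0144 0.1817
0.65 198 -0.0453 0.182
0.66 172 -0.0104 0.1822
0.67 198 -0.3646 0.1826
0.68 247 -0.4267 0.183
y 0.02 0.511 0.7005
y 0.03 0.5108 0.7003
y 0.04 0.5107 0.6969
y 0.05 0.5105 0.6967
y 0.06 0.5103 0.6966
y 0.07 0.507 0.6964
y 0.08 0.5069 0.6962
y 0.09 0.5067 0.6961
y 0.1 0.5065 0.6958
y 0.11 0.5064 0.6957
y 0.12 0.6033 0.6955
y 0.13 0.6032 0.6922
y 0.14 0.603 0.692
y 0.15 0.6028 0.6918
y 0.16 0.5995 0.6916
scene [ 0.50516349 -0.0425549   0.008     ] [0.81560249 0.35384202 0.008     ]
0.51 93 0.0106 0.3487
0.52 119 0.0089 0.3538
0.53 118 0.0095 0.3475
0.54 121 0.0101 0.1107
0.55 121 0.0098 0.1108
0.56 124 0.0104 0.1117
0.57 130 0.011 0.1158
0.58 129 0.0116 0.1143
0.59 1
[... 586 characters left out ...]
left [[0.5056 0.1116 0.008 ]
 [0.5091 0.012  0.008 ]
 [0.6996 0.0156 0.008 ]
 [0.6918 0.1838 0.008 ]]
holes [[0.5182 0.1001 0.008 ]
 [0.5218 0.024  0.008 ]
 [0.6811 0.1751 0.008 ]
 [0.6099 0.1717 0.008 ]]
scene corners: near+y?, [[0.5111 0.0096 0.008 ]
 [0.5074 0.1084 0.008 ]
 [0.7009 0.0136 0.008 ]
 [0.6918 0.1801 0.008 ]]
scene holes, [[0.519  0.0227 0.008 ]
 [0.5161 0.0994 0.008 ]
 [0.6781 0.1731 0.008 ]]
bolt [[0.6507 0.0709 0.077 ]] [[0.6467 0.0708 0.077 ]]
stop [[0.673  0.0948 0.024 ]
 [0.6757 0.0419 0.024 ]] [[0.683  0.0362 0.024 ]
 [0.6779 0.1006 0.024 ]]
sleeve top-right end [[ 0.653  -0.1167  0.108 ]
 [ 0.6494 -0.0106  0.108 ]] [[ 0.6507 -0.1144  0.105 ]
 [ 0.6618 -0.0168  0.105 ]]
```

```bash
cat > edge.py <<'E'
from h import *
def sub(n,I,A,B,z=.008,half=.010,N=41,thr=None):
    """sub-pixel edge points near world segment A-B: sample saturation across it"""
    S=cv2.cvtColor(I,cv2.COLOR_BGR2HSV)[...,1].astype(np.float32)
    A,B=np.r_[A,z],np.r_[B,z];d=(B-A)/np.linalg.norm(B-A);nn=np.array([-d[1],d[0],0]);out=[]
    offs=np.linspace(-half,half,N)
    for t in np.linspace(.0,1,31):
        P=(A+(B-A)*t)+offs[:,None]*nn
        uv=proj(n,P).astype(np.float32)
        s=cv2.remap(S,uv[None,:,0],uv[None,:,1],cv2.INTER_LINEAR)[0]
        g=np.abs(np.gradient(cv2.GaussianBlur(s[None],(1,1),0)[0]))
        w=np.where(g>g.max()*.3,g,0); k=g.argmax(); w[np.abs(np.arange(N)-k)>10]=0
        out.append(P[0]+(offs@w/w.sum()-offs[0])*nn)
    out=np.array(out)[:,:2]
    L=cv2.fitLine(out.astype(np.float32),cv2.DIST_HUBER,0,.0003,.0003).ravel()
    r=np.abs((out-L[2:])@np.array([-L[1],L[0]]))
    return L,np.median(r)
E
python3 - <<'E'
from edge import *
T=np.load("top0.npz")["p"];S=np.load("scene0.npz")["p"]
for n,I in(("top",T),("scene",S)):
    print(n)
    for nm,A,B in(("end",(.508,.018),(.506,.102)),("right(-y)",(.515,.012),(.585,.0125)),("left(+y)",(.515,.110),(.585,.113)),("far",(.699,.02),(.692,.165))):
        L,r=sub(n,I,A,B)
        print(nm,"slope",np.round(L[1]/L[0] if abs(L[0])>.5 else L[0]/L[1],4),"pt",L[2:].round(4),"res",r.round(4))
E
```

```text
top
end slope -0.0463 pt [0.5081 0.0567] res 0.0002
right(-y) slope 0.0402 pt [0.5456 0.0128] res 0.0001
left(+y) slope 0.0496 pt [0.5562 0.1144] res 0.0003
far slope -0.049 pt [0.698  0.0655] res 0.0001
scene
end slope -0.047 pt [0.5074 0.06  ] res 0.0002
right(-y) slope 0.0547 pt [0.5468 0.0095] res 0.0001
left(+y) slope 0.067 pt [0.5467 0.111 ] res 0.0003
far slope -0.0487 pt [0.6979 0.0902] res 0.0003
```

Run:
```python
from h import *
D=np.load("top0.npz");P=cloud("top",D["d"]);Q=P.reshape(-1,3)
for nm,(x0,x1,y0,y1) in dict(mortar=(380,422,220,255),carton=(355,410,168,206),shelf=(130,390,100,160)).items():
    q=P[y0:y1,x0:x1].reshape(-1,3);q=q[q[:,2]>.02]
    print(nm,np.percentile(q,[1,50,99],axis=0).round(3).tolist())
q=P[220:260,380:425].reshape(-1,3);q=q[q[:,2]>.062];print("pestle",q.min(0).round(3),q.max(0).round(3))
b=(np.abs(Q[:,0]-.65)<.1)&(Q[:,1]<.2)&(Q[:,1]>-.2)&(Q[:,2]>.09);print(b.sum(), Q[b].max(0))
```

```text
mortar [[0.498, -0.459, 0.021], [0.544, -0.428, 0.051], [0.584, -0.372, 0.102]]
carton [[0.667, -0.416, 0.024], [0.7, -0.36, 0.046], [0.734, -0.306, 0.051]]
shelf [[0.798, -0.345, 0.026], [0.853, 0.035, 0.095], [0.928, 0.407, 0.121]]
pestle [ 0.507 -0.407  0.063] [ 0.544 -0.378  0.105]
339 [0.67137523 0.00729348 0.11808432]
```

Call:
play_rows(
  targets=[
    [0,0,-0.08,0.026,0.045,-0.01,1],
    [0,0,-0.08,0.026,0.045,-0.01,1],
    [0,0,-0.08,0.026,0.045,-0.01,1],
    [0,0,-0.08,0.026,0.045,-0.01,1],
    [0,0,0,0.026,0.045,-0.01,1],
    [0,0,0,0.026,0.045,-0.01,1],
    [0,0,0,0.024,0.044,-0.01,1],
    [0,0,0,0,0,0,1],
  ],
  grip_force=15,
)

```text
t: 1.1
eef_pos: [0.4253, -0.3049, 0.1611]
ee_rot: [3.137, -0.004, -3.106]
force: [0.1, 0.1, 0.5]
width: 0.0877
```

Call:
play_rows(
  targets=[
    [0,0,0.012,-0.001,-0.009,-0.02,1],
    [0,0,0,0,0,-0.04,1],
    [0,0,0,0,0,-0.03,1],
    [0,0,0,0,0,0,1],
  ],
)

```text
t: 1.6
eef_pos: [0.4241, -0.3152, 0.0698]
ee_rot: [3.138, -0.002, -3.093]
force: [0.1, 0.6, -0.0]
width: 0.0878
```

Run:
```python
from h import *
s=get_state();print(s["t"],s["eef_pos"],s["ee_rot"])
for n,c in(("scene",(153,215)),("top",(366,277))):
    p,d=grab_frame(n);u,v=c
    cv2.imwrite(f"pics/{n}1.png",cv2.resize(p[v-50:v+50,u-65:u+65],None,fx=5,fy=5,interpolation=cv2.INTER_CUBIC))
```

```text
1.6 [ 0.42407548 -0.31516254  0.06975649] [ 3.13780691e+00 -2.42602819e-03 -3.09263173e+00]
```

View pics/scene1.png

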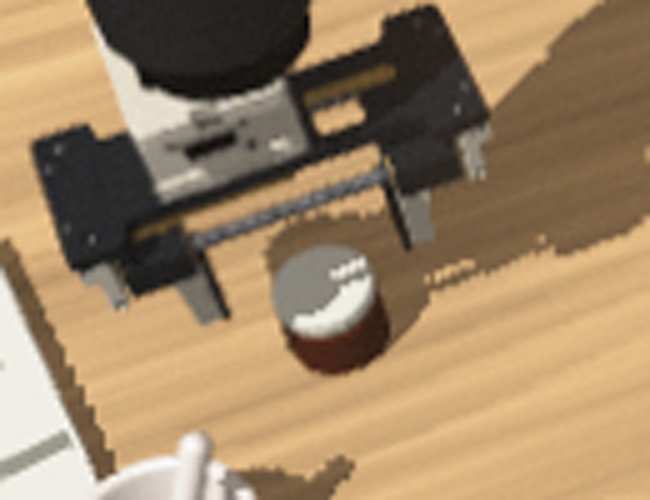

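View pics/top1.png

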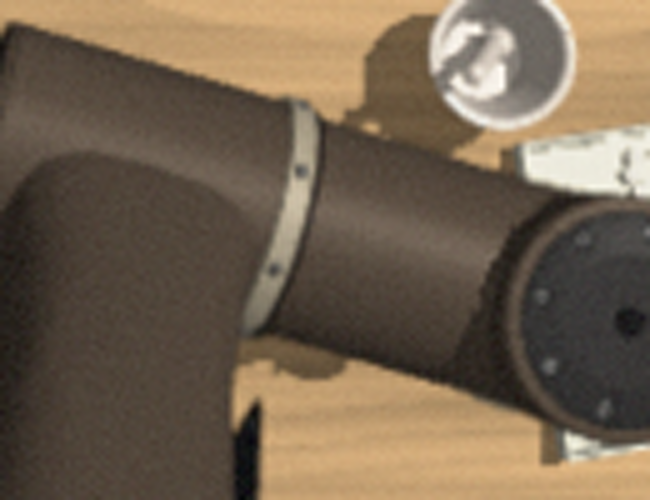

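Scene crop: the open fingers have tips at about (130,228) and (171,214), straddling the pot's line at (155,228). I'll compare these with the projected tool pose.

Run:
```python
from h import *
from scipy.spatial.transform import Rotation as R
s=get_state();M=R.from_euler("xyz",s["ee_rot"]).as_matrix();p=s["eef_pos"]
for y in(-.044,.044):
    print(proj("scene",p+M@[0,y,.011]).round(1))
print(M[:,1])
print("pot lid centre px if at tcp xy",proj("scene",[p[0],p[1],.046]))
```

```text
[[133.1 225.8]]
[[167.9 212.7]]
[-0.04956375  0.99876899  0.00198515]
pot lid centre px if at tcp xy [[152.03640803 222.86151178]]
```

Call:
play_rows(
  targets=[
    [0,0,0,0,0,-0.03,1],
    [0,0,0,0,0,-0.02,1],
    [0,0,0,0,0,0,1],
    [0,0,0,0,0,0,1],
  ],
)

```text
t: 2.2
eef_pos: [0.4304, -0.3183, 0.028]
ee_rot: [-3.139, 0.012, -3.092]
force: [0.1, 0.8, 1.1]
width: 0.0874
```

Run:
```python
from h import *
s=get_state();print(s)
p,d=grab_frame("scene");u,v=153,215
cv2.imwrite("pics/scene2.png",cv2.resize(p[v-60:v+40,u-65:u+65],None,fx=5,fy=5,interpolation=cv2.INTER_CUBIC))
```

```text
{'t': 2.2, 'q': array([-0.27116495,  0.36023722, -0.55175323, -0.00183748, -0.6469174 ,
       -1.24812013]), 'qd': array([-2.98049299e-03, -5.26159689e-03,  5.29528494e-03, -2.73600003e-04,
       -8.61201071e-03,  1.70230367e-05]), 'joint_efforts': array([-2.50353513e-02, -4.72692490e+01,  1.87078893e+01,  4.46517035e+00,
       -4.71888532e-03,  4.35608708e-04]), 'eef_pos': array([ 0.43041639, -0.31831325,  0.0279751 ]), 'ee_rot': array([-3.13888971,  0.01163082, -3.09152531]), 'force': array([0.0647159 , 0.80656488, 1.05372106]), 'moment': array([-0.01418387, -0.01571833, -0.01500737]), 'width': 0.08740066637121226}
```

View pics/scene2.png

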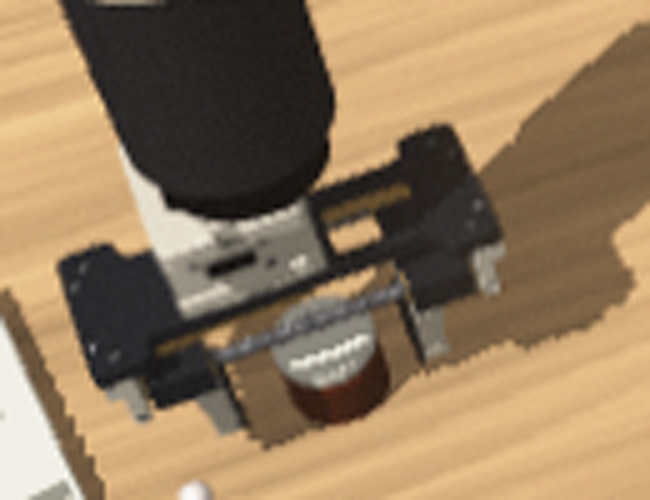

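Call:
play_rows(
  targets=[
    [0,0,0,-0.006,0.003,-0.006,1],
    [0,0,0,-0.001,0,-0.004,1],
    [0,0,0,0,0,0,1],
  ],
)

```text
t: 2.62
eef_pos: [0.4237, -0.3153, 0.0192]
ee_rot: [-3.138, 0.015, -3.091]
force: [-0.1, -0.2, 0.1]
width: 0.0877
```

Call:
play_rows(
  targets=[
    [0.003,0.015,0,0,0,-0.003,1],
    [0,0,0,0,0,0,0],
    [0,0,0,0,0,0,0],
    [0,0,0,0,0,0,0],
    [0,0,0,0,0,0,0],
    [0,0,0,0,0,0,0],
  ],
)

```text
t: 3.38
eef_pos: [0.424, -0.3154, 0.0159]
ee_rot: [3.141, -0.001, -3.091]
force: [-0.3, 0.6, -1.5]
width: 0.0491
```

Call:
play_rows(
  targets=[
    [0,0,0,0,0,0.03,0],
    [0,0,0,0,0,0.03,0],
    [0,0,0,0.016,0.05,0.01,0],
    [0,0,0,0.016,0.05,0,0],
    [0,0,0,0.016,0.05,0,0],
    [0,0,0,0.016,0.05,0,0],
    [0,0,0,0.016,0.05,0,0],
    [0,0,0,0.016,0.05,0,0],
    [0,0,0,0.016,0.05,0,0],
    [0,0,0,0,0,0,0],
  ],
)

```text
t: 4.62
eef_pos: [0.5371, 0.046, 0.0882]
ee_rot: [3.139, 0.0, -3.095]
force: [0.2, -0.2, -0.7]
width: 0.049
```

Call:
play_rows(
  targets=[
    [0,0,0,0.011,0.016,-0.02,0],
    [0,0,0,0,0,-0.02,0],
    [0,0,0,0,0,0,0],
  ],
)

```text
t: 5.0
eef_pos: [0.5473, 0.062, 0.0472]
ee_rot: [3.14, -0.001, -3.094]
force: [0.1, -0.1, -0.7]
width: 0.0497
```

Run:
```python
from h import *
s=get_state();print(s["t"],s["eef_pos"],s["ee_rot"],s["width"])
for n,c in(("scene",(315,230)),("top",(245,230))):
    p,d=grab_frame(n);u,v=c
    cv2.imwrite(f"pics/{n}3.png",cv2.resize(p[v-50:v+50,u-65:u+65],None,fx=5,fy=5,interpolation=cv2.INTER_CUBIC))
    np.savez(n+"3.npz",p=p,d=d)
q=s["eef_pos"]
print("pred lid centre",proj("scene",[q[0],q[1],.046+q[2]-.016]),proj("scene",[.5495,.0622,.008]),proj("scene",[.6495,.0671,.008]))
```

```text
5.0 [0.54734801 0.06197709 0.04721776] [ 3.13959147e+00 -8.51705229e-04 -3.09427754e+00] 0.04968040020730718
pred lid centre [[312.03157017 201.01694827]] [[311.02475689 218.64480578]] [[330.95243339 247.53559712]]
```

View pics/scene3.png

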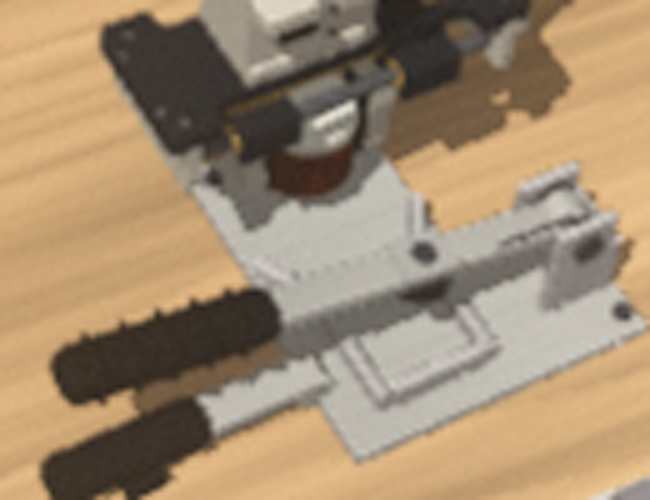

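View pics/top3.png

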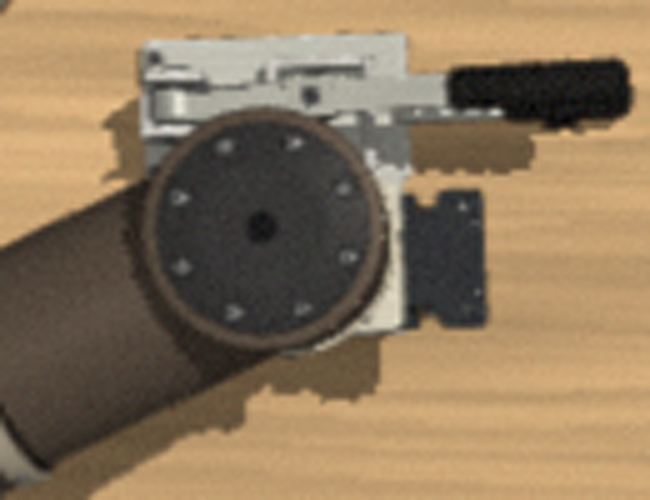

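Call:
play_rows(
  targets=[
    [0,0,0,0.001,0,-0.012,0],
    [0,0,0,0,0,-0.008,0],
    [0,0,0,0,0,-0.002,0],
    [0,0,0,0,0,0,0],
  ],
)

```text
t: 5.6
eef_pos: [0.5505, 0.0618, 0.0271]
ee_rot: [3.138, 0.005, -3.095]
force: [0.3, -0.3, -0.5]
width: 0.0493
```

Call:
play_rows(
  targets=[
    [0,0,0,0,0,-0.002,0],
    [0,0,0,0,0,-0.001,0],
    [0,0,0,0,0,0,0],
  ],
)

```text
t: 5.98
eef_pos: [0.5508, 0.062, 0.0243]
ee_rot: [3.138, 0.005, -3.095]
force: [0.3, -0.9, -1.2]
width: 0.0494
```

Call:
play_rows(
  targets=[
    [0,0,0,0,0,-0.001,0],
    [0,0,0,0,0,-0.001,0],
    [0,0,0,0,0,0,0],
  ],
)

```text
t: 6.35
eef_pos: [0.5511, 0.0621, 0.0243]
ee_rot: [3.138, 0.006, -3.094]
force: [0.6, 0.0, -0.7]
width: 0.0495
```

Call:
play_rows(
  targets=[
    [0,0,0,0,0,0,0.8],
    [0,0,0,0,0,0,0.8],
    [0,0,0,0,0,0,0.8],
    [0,0,0,0,0,0,0.8],
    [0,0,0,0,0,0.02,0.8],
    [0,0,0,0,0,0.05,0.8],
    [0,0,0,-0.02,0,0.05,0.8],
    [0,0,0,-0.05,0,0,0],
    [0,0,0,-0.05,0,0,0],
    [0,0,0,0,0,0,0],
  ],
)

```text
t: 7.6
eef_pos: [0.4281, 0.0616, 0.1467]
ee_rot: [3.137, 0.006, -3.095]
force: [-0.0, -0.3, 0.3]
width: 0.0459
```

Run:
```python
from h import *
s=get_state();print(s["t"],s["eef_pos"],s["ee_rot"],s["width"])
for n,c in(("scene",(315,230)),("top",(245,230))):
    p,d=grab_frame(n);u,v=c
    cv2.imwrite(f"pics/{n}4.png",cv2.resize(p[v-50:v+50,u-65:u+65],None,fx=5,fy=5,interpolation=cv2.INTER_CUBIC))
    np.savez(n+"4.npz",p=p,d=d)
```

```text
7.6 [0.42805235 0.06156431 0.14668984] [ 3.13741     0.00604144 -3.09491323] 0.04588570222004233
```

View pics/scene4.png

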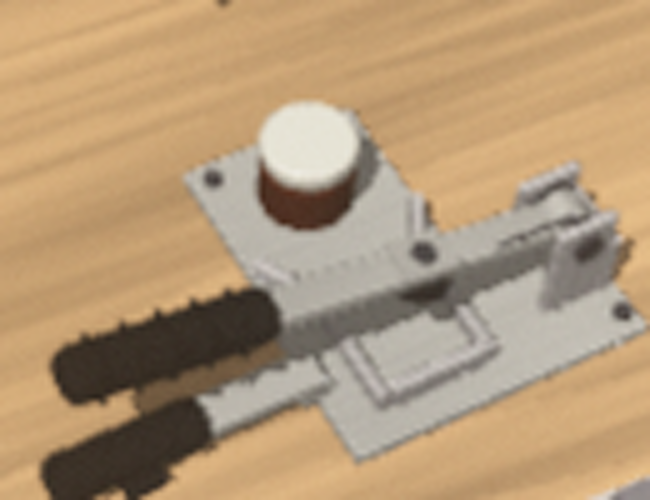

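View pics/top4.png

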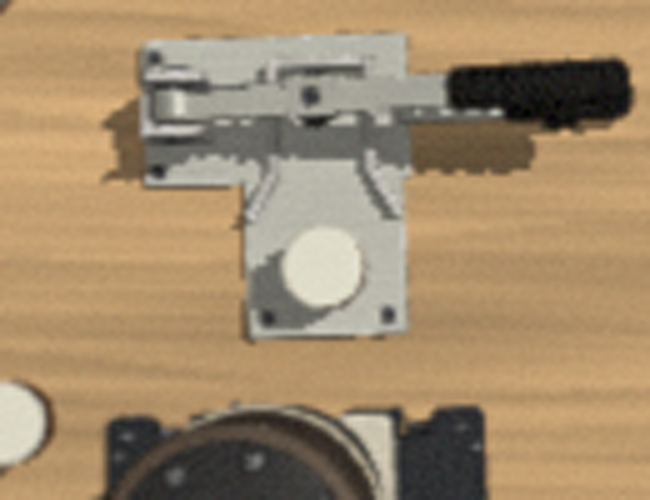

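Both views show the pot upright on the loading plate, with the lid centre at top crop (323,266) and scene crop (310,140). I'll check its position against the plate edges.

Run:
```python
from h import *
for n,c in(("scene",(312,209)),("top",(245,233))):
    p=np.load(n+"4.npz")["p"];u,v=c
    hsv=cv2.cvtColor(p,cv2.COLOR_BGR2HSV);print(hsv[v,u], hsv[v-1,u+1])
    m=((p.min(2)>195)).astype(np.uint8)
    k,l,st,ce=cv2.connectedComponentsWithStats(m);i=l[v,u]
    print(n,i,st[i],ce[i],onplane(n,ce[i][None],.054).round(4))
    c0=max(cv2.findContours((l==i).astype(np.uint8),0,1)[0],key=len);e=cv2.fitEllipse(c0);print(e,onplane(n,[e[0]],.054).round(4))
```

```text
[ 26  17 230] [ 25  19 229]
scene 12 [302 201  19  15 221] [311.22171946 207.97737557] [[0.5501 0.0598 0.054 ]]
((311.1995544433594, 207.98081970214844), (14.246915817260742, 17.769357681274414), 89.36689758300781) [[0.55   0.0597 0.054 ]]
[ 26  24 222] [ 25  25 222]
top 108 [238 226  14  15 163] [244.41717791 232.71165644] [[0.55   0.0621 0.054 ]]
((244.39999389648438, 232.71615600585938), (13.001453399658203, 14.148787498474121), 17.66016960144043) [[0.55   0.0621 0.054 ]]
```

Call:
play_rows(
  targets=[
    [0.007,-0.145,0,0.015,0,0,0],
    [0.007,-0.145,0,0.015,0,-0.01,0],
    [0.007,-0.145,0,0.01,0,-0.02,0],
    [0,0,0,0,0,-0.03,0],
    [0,0,0,0,0,-0.02,0],
    [0,0,0,0,0,0,0],
  ],
)

```text
t: 8.45
eef_pos: [0.5124, 0.0649, 0.1175]
ee_rot: [3.102, 0.373, -3.093]
force: [-0.4, -0.5, -0.3]
width: 0.0005
```

Run:
```python
from h import *
from scipy.spatial.transform import Rotation as R
s=get_state();print(s["t"],s["eef_pos"],s["ee_rot"],s["width"]);print(R.from_euler("xyz",s["ee_rot"]).as_matrix().round(3))
p,d=grab_frame("scene");u,v=300,200
cv2.imwrite(f"pics/scene5.png",cv2.resize(p[v-50:v+50,u-65:u+65],None,fx=5,fy=5,interpolation=cv2.INTER_CUBIC))
```

```text
8.45 [0.51244863 0.06491304 0.11745247] [ 3.10154405  0.37317521 -3.09346951] 0.00045393775362187456
[[-0.93  -0.063  0.362]
 [-0.045  0.997  0.058]
 [-0.365  0.037 -0.93 ]]
```

View pics/scene5.png

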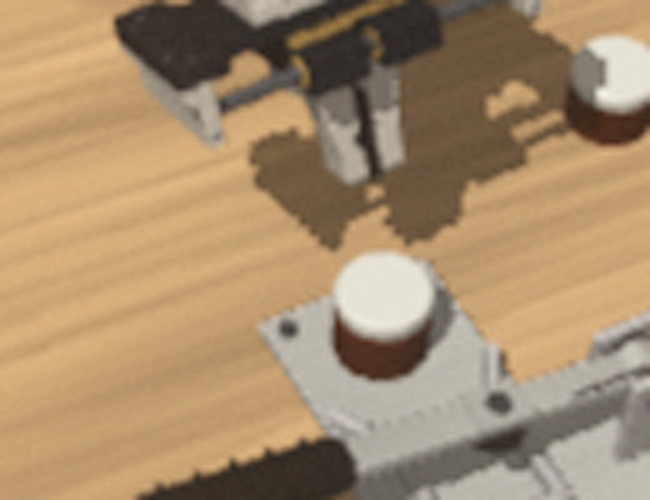

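Call:
play_rows(
  targets=[
    [-0.037,0,0,-0.022,-0.003,0,0],
    [0,0,0,-0.02,-0.002,0,0],
    [0,0,0,0,0,-0.02,0],
    [0,0,0,0,0,0,0],
  ],
)

```text
t: 9.0
eef_pos: [0.4834, 0.0592, 0.1169]
ee_rot: [3.131, 0.338, -3.078]
force: [0.1, 0.5, -0.7]
width: 0.0003
```

Run:
```python
from h import *
s=get_state();print(s["q"].round(3),s["eef_pos"])
```

```text
[ 0.596 -0.012 -1.015  0.548 -0.311 -2.604] [0.48340763 0.05922192 0.11688439]
```

Call:
play_rows(
  targets=[
    [0,0,0,0.01,0,-0.03,0],
    [0,0,0,0,0,-0.03,0],
    [0,0,0,0,0,0,0],
  ],
)

```text
t: 9.38
eef_pos: [0.5062, 0.0573, 0.0736]
ee_rot: [3.117, 0.304, -3.078]
force: [-0.1, -1.0, -0.2]
width: 0.0005
```

Run:
```python
from h import *
s=get_state();print(s["t"],s["q"].round(3),s["eef_pos"],s["ee_rot"])
```

```text
9.375 [ 0.508  0.117 -1.015  0.613 -0.187 -2.601] [0.50616336 0.05728168 0.07359973] [ 3.11741283  0.30411137 -3.07786834]
```

```bash
cat > kin.py <<'E'
import numpy as np
from scipy.spatial.transform import Rotation as R
from scipy.optimize import least_squares
lo=np.array([-3.07,-1.43,-1.02,-3.03,-3.05,-3.03]);hi=np.array([3.07,2.12,1.25,1.67,-.0,3.03])
def fk(q,k):
    r0,z0,L1,L2,d,off,y4=k
    # base plane: x radial, y lateral(off) ; pitch-down positive about y
    Q=R.from_euler("z",q[0])
    el=np.array([r0+L1*np.sin(q[1]),-off,z0+L1*np.cos(q[1])])
    F=R.from_euler("y",q[1]-q[2])           # forearm frame, x forward
    w=el+F.apply([L2,0,0])
    G=F*R.from_euler("x",s4*q[3])*R.from_euler("y",-q[4])   # q5<0 -> nose down
    t=w+G.apply([d,0,0])
    return Q.apply(t),(Q*G).apply([1,0,0])
s4=1
E
python3 - <<'E'
import kin;from kin import *
data=[([-.9139,.3594,.0111,-.0004,-1.2241,-.2881],[.24315,-.62919,.2366],[3.13993,-.0001,-2.77296]),
([-.27116,.36024,-.55175,-.0018,-.6469,-1.248],[.43042,-.31831,.02798],[-3.13889,.01163,-3.0915]),
([.508,.117,-1.015,.613,-.187,-2.601],[.50616,.05728,.0736],[3.11741,.30411,-3.07787])]
for s in(1,-1):
    kin.s4=s
    def f(k):
        o=[]
        for q,p,r in data:
            a,b=fk(q,k);o+=list(a-p)+list(.3*(b-R.from_euler("xyz",r).as_matrix()[:,2]))
        return o
    g=least_squares(f,[.0,.35,.5,.46,.25,.19,0]);print(s,g.cost,g.x.round(4),np.abs(g.fun).max())
E
```

```text
1 0.003638373379106804 [0.1711 0.4272 0.291  0.3883 0.3339 0.2048 0.    ] 0.05590667585238781
-1 0.001340582206019034 [0.1471 0.4374 0.3429 0.3951 0.3898 0.1794 0.    ] 0.028111737189996825
```

```bash
cat > kin.py <<'E'
import numpy as np
from scipy.spatial.transform import Rotation as R
from scipy.optimize import least_squares
lo=np.array([-3.07,-1.43,-1.02,-3.03,-3.05,-3.03]);hi=np.array([3.07,2.12,1.25,1.67,-.0,3.03])
def fk(q,k):
    r0,z0,L1,L2,d,off,a3,yw,s6=k
    Q=R.from_euler("z",q[0])
    el=np.array([r0+L1*np.sin(q[1]),-off,z0+L1*np.cos(q[1])])
    F=R.from_euler("y",q[1]-q[2])
    w=el+F.apply([L2,0,a3])
    A=F*R.from_euler("x",-q[3]);G=A*R.from_euler("y",-q[4])
    t=w+A.apply([0,yw,0])+G.apply([d,0,0])
    return Q.apply(t),Q*G
E
python3 - <<'E'
from kin import *
data=[([-.9139,.3594,.0111,-.0004,-1.2241,-.2881],[.24315,-.62919,.2366],[3.13993,-.0001,-2.77296]),
([-.27116,.36024,-.55175,-.0018,-.6469,-1.248],[.43042,-.31831,.02798],[-3.13889,.01163,-3.0915]),
([.508,.117,-1.015,.613,-.187,-2.601],[.50616,.05728,.0736],[3.11741,.30411,-3.07787]),
([.596,-.012,-1.015,.548,-.311,-2.604],[.48341,.05922,.11688],[3.131,.338,-3.078])]
def f(k):
    o=[]
    for q,p,r in data:
        a,b=fk(q,k);o+=list(a-p)+list(.1*(b.apply([1,0,0])-R.from_euler("xyz",r).as_matrix()[:,2]))
    o+=list(1e-3*(np.array(k)-[0,.35,.5,.46,.25,.1,0,.1,0]))
    return o
g=least_squares(f,[.0,.35,.5,.46,.25,.1,0,.1,0]);print(g.cost,g.x.round(4));print((np.array(g.fun[:24]).reshape(4,6)).round(4))
np.save("k.npy",g.x)
E
```

```text
1.777086503472152e-07 [-3.000e-04  1.985e-01  6.026e-01  4.635e-01  3.679e-01 -2.000e-04
  1.000e-04 -1.920e-01  0.000e+00]
[[-0.      0.     -0.      0.     -0.     -0.    ]
 [ 0.0001 -0.     -0.      0.     -0.      0.    ]
 [-0.0001 -0.0001 -0.0002 -0.0001 -0.0001 -0.    ]
 [ 0.0001  0.0001  0.0003  0.0001  0.      0.    ]]
```

```bash
cat >> kin.py <<'E'
def ik(p,L,k,az=.049,q0=None):
    zt=np.array([np.sin(L)*np.cos(az),np.sin(L)*np.sin(az),-np.cos(L)])
    def f(q):
        a,b=fk(np.r_[q,0],k);return np.r_[(a-p),.3*(b.apply([1,0,0])-zt)]
    best=None
    for s in([.4,.3,-.6,.3,-.5],[.4,.1,-.9,.6,-.3],[.2,.5,-.5,0,-.8],[.5,0,-.9,-.5,-.3]):
        g=least_squares(f,np.array(s),bounds=(lo[:5],hi[:5]))
        if best is None or g.cost<best.cost:best=g
    return best.x,np.abs(best.fun).max()
E
python3 - <<'E'
from kin import *
k=np.load("k.npy")
for z in(.035,.1):
  for x in(.47,.49,.51,.53,.56,.59,.612):
    y=.063+.049*(x-.546);r=[]
    for L in(0,.1,.2,.3,.4,.5):
        q,e=ik([x,y,z],L,k);r.append(f"{L}:{e*1000:.1f}mm q3 {q[2]:.2f} q5 {q[4]:.2f} |")
    print(z,x,*r)
E
```

```text
0.035 0.47 0:0.0mm q3 -0.67 q5 -0.62 | 0.1:0.0mm q3 -0.80 q5 -0.46 | 0.2:0.0mm q3 -0.99 q5 -0.25 | 0.3:18.8mm q3 -1.02 q5 -0.19 | 0.4:36.5mm q3 -1.02 q5 -0.14 | 0.5:32.4mm q3 -0.89 q5 -0.09 |
0.035 0.49 0:0.0mm q3 -0.63 q5 -0.64 | 0.1:0.0mm q3 -0.75 q5 -0.48 | 0.2:0.0mm q3 -0.94 q5 -0.27 | 0.3:15.5mm q3 -1.02 q5 -0.17 | 0.4:34.5mm q3 -1.02 q5 -0.12 | 0.5:34.4mm q3 -0.88 q5 -0.08 |
0.035 0.51 0:0.0mm q3 -0.59 q5 -0.66 | 0.1:0.0mm q3 -0.71 q5 -0.50 | 0.2:0.0mm q3 -0.88 q5 -0.29 | 0.3:12.4mm q3 -1.02 q5 -0.14 | 0.4:32.6mm q3 -1.02 q5 -0.11 | 0.5:54.7mm q3 -0.77 q5 -0.00 |
0.035 0.53 0:0.0mm q3 -0.54 q5 -0.68 | 0.1:0.0mm q3 -0.66 q5 -0.51 | 0.2:0.0mm q3 -0.82 q5 -0.32 | 0.3:9.6mm q3 -1.02 q5 -0.11 | 0.4:30.8mm q3 -1.02 q5 -0.09 | 0.5:54.9mm q3 -0.81 q5 -0.00 |
0.035 0.56 0:0.0mm q3 -0.47 q5 -0.71 | 0.1:0.0mm q3 -0.59 q5 -0.54 | 0.2:0.0mm q3 -0.74 q5 -0.35 | 0.3:5.6mm q3 -1.02 q5 -0.06 | 0.4:28.1mm q3 -1.02 q5 -0.06 | 0.5:50.9mm q3 -0.82 q5 -0.00 |
0.035 0.59 0:0.0mm q3 -0.41 q5 -0.74 | 0.1:0.0mm q3 -0.52 q5 -0.57 | 0.2:0.0mm q3 -0.67 q5 -0.39 | 0.3:1.7mm q3 -0.99 q5 -0.01 | 0.4:23.8mm q3
[... 861 characters left out ...]
59 q5 -0.69 | 0.2:0.0mm q3 -0.72 q5 -0.53 | 0.3:0.0mm q3 -0.89 q5 -0.34 | 0.4:10.0mm q3 -1.02 q5 -0.19 | 0.5:30.2mm q3 -1.02 q5 -0.16 |
0.1 0.56 0:0.0mm q3 -0.41 q5 -0.85 | 0.1:0.0mm q3 -0.52 q5 -0.71 | 0.2:0.0mm q3 -0.65 q5 -0.54 | 0.3:0.0mm q3 -0.81 q5 -0.35 | 0.4:5.4mm q3 -1.02 q5 -0.13 | 0.5:26.4mm q3 -1.02 q5 -0.11 |
0.1 0.59 0:0.0mm q3 -0.35 q5 -0.88 | 0.1:0.0mm q3 -0.45 q5 -0.73 | 0.2:0.0mm q3 -0.58 q5 -0.56 | 0.3:0.0mm q3 -0.74 q5 -0.37 | 0.4:0.6mm q3 -1.01 q5 -0.02 | 0.5:21.6mm q3 -1.02 q5 -0.03 |
0.1 0.612 0:0.0mm q3 -0.30 q5 -0.89 | 0.1:0.0mm q3 -0.40 q5 -0.74 | 0.2:0.0mm q3 -0.53 q5 -0.58 | 0.3:0.0mm q3 -0.68 q5 -0.39 | 0.4:0.0mm q3 -0.97 q5 -0.06 | 0.5:20.5mm q3 -0.98 q5 -0.03 |
```

Call:
play_rows(
  targets=[
    [0.005,0.05,-0.077,-0.005,0,0.015,0],
    [0.005,0.05,-0.077,-0.01,0,0,0],
    [0,0,0,0,0,0,0],
  ],
)

```text
t: 9.75
eef_pos: [0.4912, 0.056, 0.0892]
ee_rot: [3.111, 0.205, 3.051]
force: [1.1, -0.5, 0.9]
width: 0.001
```

Run:
```python
from h import *
from scipy.spatial.transform import Rotation as R
s=get_state();print(s["t"],s["q"].round(3),s["eef_pos"],s["ee_rot"],"\n",R.from_euler("xyz",s["ee_rot"]).as_matrix().round(3))
```

```text
9.75 [ 0.585  0.11  -0.832  0.236 -0.461 -2.446] [0.49119864 0.05597837 0.08922099] [3.11119815 0.20532034 3.05055902] 
 [[-0.975  0.085  0.206]
 [ 0.089  0.996  0.012]
 [-0.204  0.03  -0.979]]
```

Call:
play_rows(
  targets=[
    [-0.06,0,0,-0.006,0.005,-0.02,0],
    [0,0,0,0,0,-0.02,0],
    [0,0,0,0,0,-0.01,0],
    [0,0,0,0,0,0,0],
  ],
)

```text
t: 10.25
eef_pos: [0.4843, 0.0631, 0.0393]
ee_rot: [-3.113, 0.215, 3.072]
force: [-0.4, -0.7, -1.0]
width: 0.0002
```

Run:
```python
from h import *
from scipy.spatial.transform import Rotation as R
s=get_state();print(s["t"],s["q"].round(3),s["eef_pos"],s["ee_rot"],"\n",R.from_euler("xyz",s["ee_rot"]).as_matrix().round(3))
p,d=grab_frame("scene");u,v=300,200
cv2.imwrite(f"pics/scene6.png",cv2.resize(p[v-50:v+50,u-65:u+65],None,fx=5,fy=5,interpolation=cv2.INTER_CUBIC))
```

```text
10.25 [ 0.576  0.188 -1.014  0.625 -0.261 -2.816] [0.48429107 0.06309319 0.03932906] [-3.1130412   0.21478463  3.07248259] 
 [[-0.975  0.075  0.211]
 [ 0.067  0.997 -0.043]
 [-0.213 -0.028 -0.977]]
```

View pics/scene6.png

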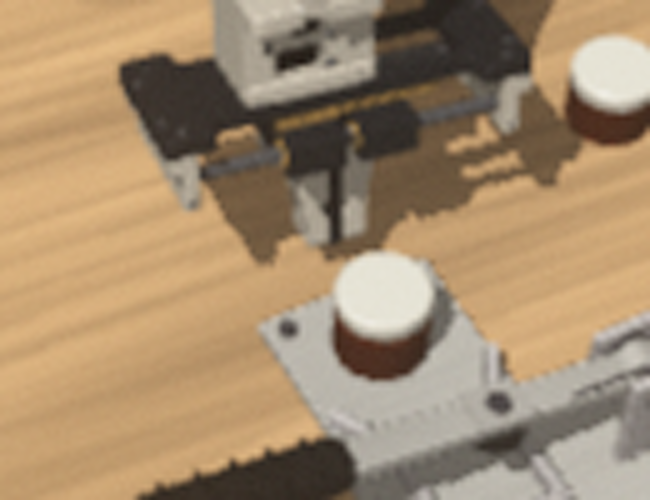

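Call:
play_rows(
  targets=[
    [0,0,0,0.012,-0.001,-0.004,0],
    [0,0,0,0.012,0,0,0],
    [0,0,0,0.008,0,0,0],
    [0,0,0,0.008,0,0,0],
    [0,0,0,0,0,0,0],
  ],
)

```text
t: 10.92
eef_pos: [0.5294, 0.0633, 0.0375]
ee_rot: [-3.116, 0.22, 3.073]
force: [-0.1, -0.5, -0.0]
width: 0.0001
```

```bash
cat > look.py <<'E'
import sys
from h import *
from scipy.spatial.transform import Rotation as R
tag,u,v=sys.argv[1],int(sys.argv[2]),int(sys.argv[3])
s=get_state();print(s["t"],s["q"].round(3),s["eef_pos"].round(4),s["ee_rot"].round(3),s["force"].round(1))
p,d=grab_frame("scene");np.savez(tag+".npz",p=p,d=d)
cv2.imwrite(f"pics/{tag}.png",cv2.resize(p[v-50:v+50,u-65:u+65],None,fx=5,fy=5,interpolation=cv2.INTER_CUBIC))
E
python3 look.py s7 315 220
```

```text
10.925 [ 0.538  0.253 -0.909  0.55  -0.281 -2.7  ] [0.5294 0.0633 0.0375] [-3.116  0.22   3.073] [-0.1 -0.5 -0. ]
```

View pics/s7.png

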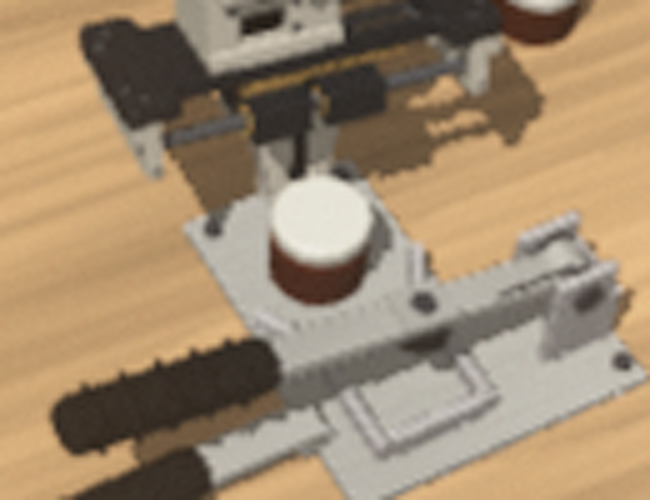

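```bash
cat > pot.py <<'E'
import sys
from h import *
p=np.load(sys.argv[1]+".npz")["p"];u,v=int(sys.argv[2]),int(sys.argv[3])
m=(p.min(2)>195).astype(np.uint8);k,l,st,ce=cv2.connectedComponentsWithStats(m);i=l[v,u]
W=onplane("scene",ce[i][None],.054)[0]+[.0005,.0023,0]
ax=.063+.049*(W[0]-.546)
print(st[i],"pot",W.round(4),"seat dx",round(W[0]-.6495,4),"off axis",round(W[1]-ax,4))
E
python3 pot.py s7 314 213
```

```text
[305 206  19  15 226] pot [0.5674 0.0604 0.054 ] seat dx -0.0821 off axis -0.0036
```

Call:
play_rows(
  targets=[
    [0,0,0.03,0.007,0.0,0,0],
    [0,0,0.03,0.007,0.001,0,0],
    [0,0,0,0.007,0.001,0,0],
    [0,0,0,0.007,0.001,0,0],
    [0,0,0,0,0,0,0],
  ],
)

```text
t: 11.6
eef_pos: [0.5563, 0.0655, 0.0373]
ee_rot: [-3.115, 0.218, 3.134]
force: [-0.5, -0.3, -1.2]
width: 0.0003
```

```bash
python3 look.py s8 315 220
```

```text
11.6 [ 0.523  0.29  -0.826  0.452 -0.308 -2.526] [0.5563 0.0655 0.0373] [-3.115  0.218  3.134] [-0.5 -0.3 -1.2]
```

View pics/s8.png

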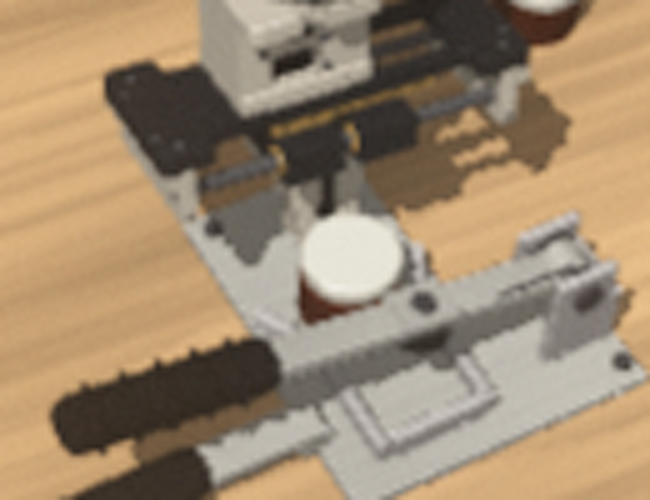

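```bash
python3 pot.py s8 320 221
```

```text
[311 213  19  16 239] pot [0.5943 0.0638 0.054 ] seat dx -0.0552 off axis -0.0015
```

Call:
play_rows(
  targets=[
    [0,0,0,0.007,0.0005,0,0],
    [0,0,-0.02,0.007,0.0005,0,0],
    [0,0,-0.02,0.007,0.0005,0,0],
    [0,0,-0.02,0.007,0.0005,0,0],
    [0,0,0,0.007,0,0,0],
    [0,0,0,0,0,0,0],
  ],
)

```text
t: 12.4
eef_pos: [0.5933, 0.0677, 0.0369]
ee_rot: [-3.115, 0.218, 3.069]
force: [-0.0, -0.3, 0.0]
width: 0.001
```

```bash
python3 look.py s9 325 225
```

```text
12.4 [ 0.504  0.342 -0.729  0.411 -0.358 -2.526] [0.5933 0.0677 0.0369] [-3.115  0.218  3.069] [-0.  -0.3  0. ]
```

View pics/s9.png

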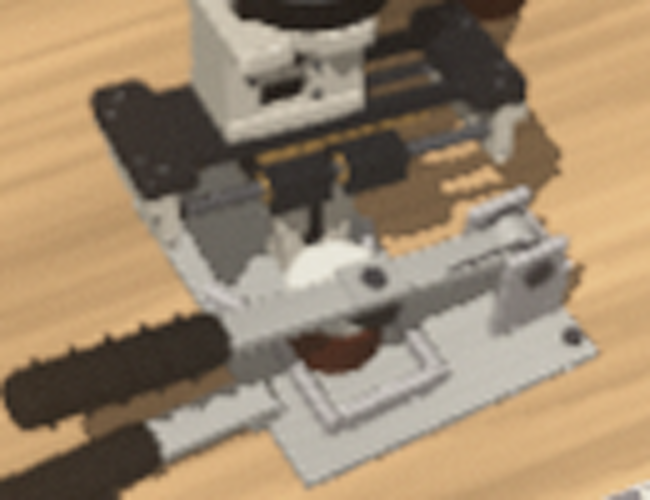

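Call:
play_rows(
  targets=[
    [0,0,0,0.005,0.0002,0,0],
    [0,0,0,0.004,0.0002,0,0],
    [0,0,0,0.003,0,0,0],
    [0,0,0,0,0,0,0],
  ],
)

```text
t: 12.95
eef_pos: [0.6052, 0.0679, 0.0368]
ee_rot: [-3.115, 0.217, 3.069]
force: [-1.4, 0.6, 0.1]
width: 0.0004
```

```bash
python3 look.py s10 325 225
```

```text
12.95 [ 0.496  0.358 -0.696  0.39  -0.373 -2.495] [0.6052 0.0679 0.0368] [-3.115  0.217  3.069] [-1.4  0.6  0.1]
```

View pics/s10.png

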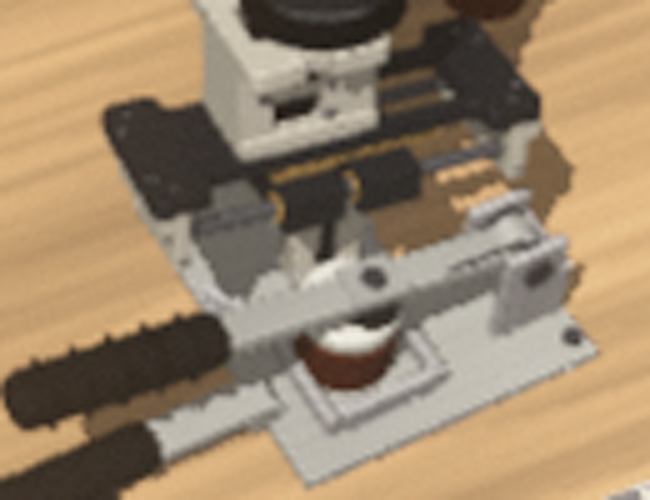

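Call:
play_rows(
  targets=[
    [0,0,0,0.002,0,0,0],
    [0,0,0,0.002,0,0,0],
    [0,0,0,0,0,0,0],
  ],
)

```text
t: 13.38
eef_pos: [0.609, 0.0679, 0.0368]
ee_rot: [-3.115, 0.217, 3.07]
force: [-1.1, 1.5, -0.0]
width: 0.0005
```

Call:
play_rows(
  targets=[
    [0,0,0,0.001,0,0,0],
    [0,0,0,0,0,0,0],
  ],
)

```text
t: 13.62
eef_pos: [0.61, 0.068, 0.0368]
ee_rot: [-3.115, 0.217, 3.07]
force: [-1.9, 1.4, -0.2]
width: 0.0002
```

```bash
python3 look.py s11 325 225
```

```text
13.625 [ 0.493  0.365 -0.682  0.381 -0.379 -2.483] [0.61   0.068  0.0368] [-3.115  0.217  3.07 ] [-1.9  1.4 -0.2]
```

View pics/s11.png

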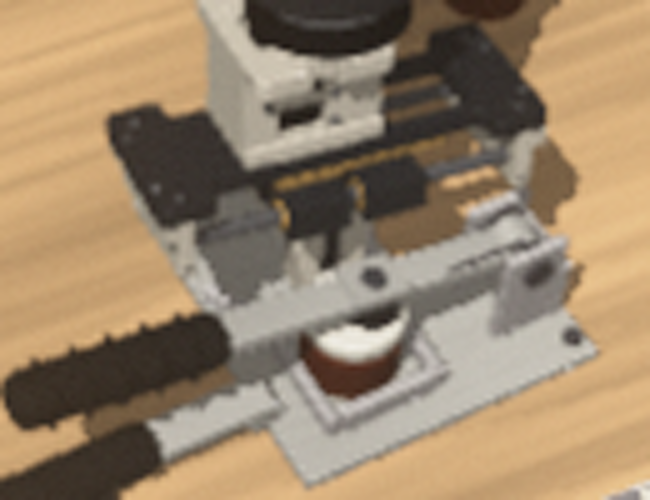

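Call:
play_rows(
  targets=[
    [0,0,0,0.001,0,0,0],
    [0,0,0,0,0,0,0],
  ],
)

```text
t: 13.92
eef_pos: [0.611, 0.068, 0.0368]
ee_rot: [-3.115, 0.217, 3.07]
force: [-2.1, 1.0, -0.3]
width: 0.0009
```

Call:
play_rows(
  targets=[
    [0,0,0,0.001,0,0,0],
    [0,0,0,0,0,0,0],
  ],
)

```text
t: 14.18
eef_pos: [0.612, 0.0681, 0.0368]
ee_rot: [-3.115, 0.217, 3.07]
force: [-2.7, 2.4, 0.2]
width: 0.0003
```

```bash
python3 look.py s12 325 225
```

```text
14.175 [ 0.491  0.367 -0.677  0.378 -0.381 -2.478] [0.612  0.0681 0.0368] [-3.115  0.217  3.07 ] [-2.7  2.4  0.2]
```

View pics/s12.png

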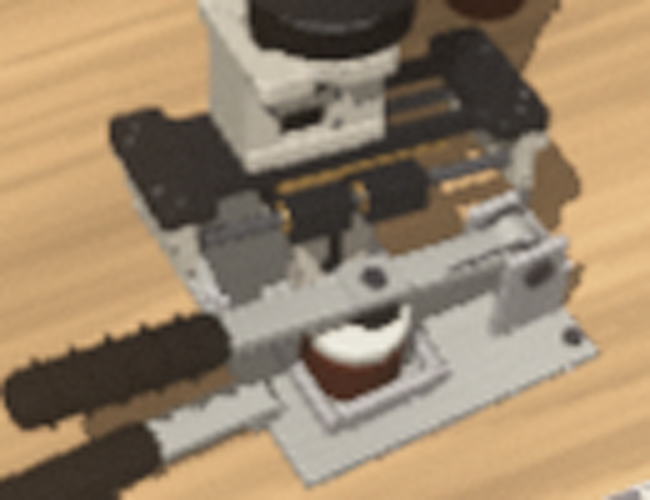

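Run:
```python
from h import *
S=np.array([.6495,.0681,.008]);c,s=np.cos(.049),np.sin(.049)
def W(x,y,z):return S+[c*x-s*y,s*x+c*y,z]-np.array([.0005,.0023,0])
f=lambda a:((proj("scene",W(*a))[0]-[260,175])*5+2).round(0)
for nm,a in dict(stop_in_top=(.025,0,.016),stop_out_top=(.033,0,.016),pot_front_16=(.025,0,.016),lidfront36=(.025,0,.036),lid46=(.025,0,.046),bodytop30=(.025,0,.030)).items(): print(nm,f(a))
for y in(-.027,.027):print('stop corner',f((.025,y,.016)))
p=np.load("s12.npz")["p"];cv2.imwrite("pics/z12.png",cv2.resize(p[235:263,310:355],None,fx=16,fy=16,interpolation=cv2.INTER_NEAREST))
```

```text
stop_in_top [384. 385.]
stop_out_top [392. 398.]
pot_front_16 [384. 385.]
lidfront36 [388. 362.]
lid46 [390. 350.]
bodytop30 [386. 369.]
stop corner [335. 407.]
stop corner [431. 364.]
```

View pics/z12.png

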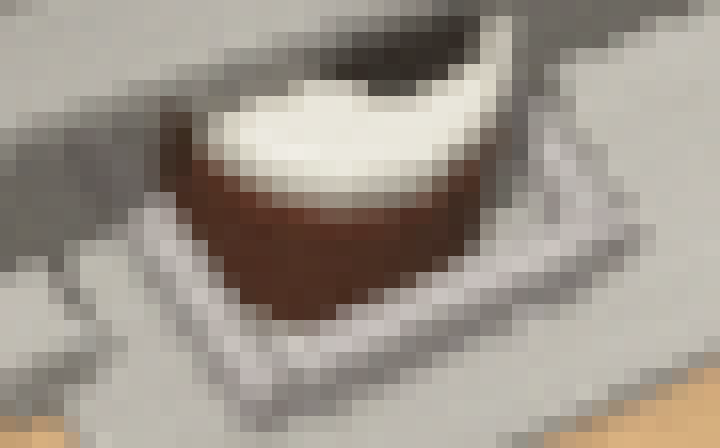

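Run:
```python
from h import *
S=np.array([.6495,.0681,.008]);c,s=np.cos(.049),np.sin(.049)
t=np.linspace(0,2*np.pi,200)
for dx in(-.008,-.004,0,.003):
    o=[]
    for z in(.036,.030,.046):
        x,y=dx+.025*np.cos(t),.025*np.sin(t)
        P=S+np.c_[c*x-s*y,s*x+c*y,0*x+z]-np.array([.0005,.0023,0])
        uv=proj("scene",P);o+=[uv[:,1].max().round(1),uv[:,0].min().round(1),uv[:,0].max().round(1)]
    print(dx,o)
```

```text
-0.008 [np.float64(245.5), np.float64(319.6), np.float64(340.4), np.float64(246.9), np.float64(319.4), np.float64(340.1), np.float64(243.1), np.float64(319.9), np.float64(340.9)]
-0.004 [np.float64(246.7), np.float64(320.4), np.float64(341.3), np.float64(248.1), np.float64(320.2), np.float64(341.0), np.float64(244.4), np.float64(320.7), np.float64(341.7)]
0 [np.float64(248.0), np.float64(321.3), np.float64(342.2), np.float64(249.4), np.float64(321.1), np.float64(341.9), np.float64(245.6), np.float64(321.6), np.float64(342.6)]
0.003 [np.float64(248.9), np.float64(321.9), np.float64(342.8), np.float64(250.3), np.float64(321.7), np.float64(342.6), np.float64(246.6), np.float64(322.2), np.float64(343.3)]
```

Call:
play_rows(
  targets=[
    [0,0,0,0.0015,0,0,0],
    [0,0,0,0,0,0,0],
  ],
)

```text
t: 14.48
eef_pos: [0.6136, 0.0682, 0.0368]
ee_rot: [-3.115, 0.217, 3.07]
force: [-2.4, 2.2, 0.2]
width: 0.0007
```

Call:
play_rows(
  targets=[
    [0,0,0,0.0015,0,0,0],
    [0,0,0,0,0,0,0],
  ],
)

```text
t: 14.72
eef_pos: [0.6147, 0.0682, 0.0366]
ee_rot: [-3.115, 0.216, 3.07]
force: [-4.3, 4.3, 2.4]
width: 0.0004
```

```bash
python3 look.py s13 325 225;python3 - <<'E'
from h import *
p=np.load("s13.npz")["p"];cv2.imwrite("pics/z13.png",cv2.resize(p[235:263,310:355],None,fx=16,fy=16,interpolation=cv2.INTER_NEAREST))
E
```

```text
14.725 [ 0.49   0.371 -0.669  0.373 -0.385 -2.47 ] [0.6147 0.0682 0.0366] [-3.115  0.216  3.07 ] [-4.3  4.3  2.4]
```

View pics/z13.png

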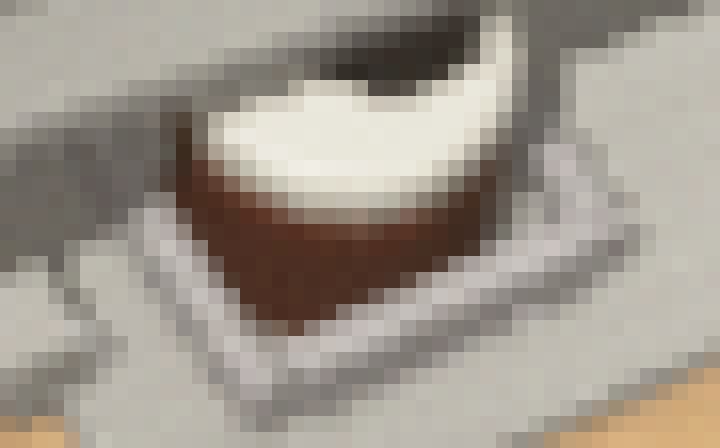

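Call:
play_rows(
  targets=[
    [0,0,0,0.0005,0.0015,0,0],
    [0,0,0,0,0,0,0],
  ],
)

```text
t: 15.02
eef_pos: [0.6144, 0.0688, 0.0362]
ee_rot: [-3.113, 0.215, 3.069]
force: [-2.4, 1.1, 0.8]
width: 0.0004
```

Call:
play_rows(
  targets=[
    [0,0,0,0.001,0,0,0],
    [0,0,0,0,0,0,0],
  ],
)

```text
t: 15.28
eef_pos: [0.6147, 0.0686, 0.036]
ee_rot: [-3.113, 0.214, 3.069]
force: [-5.3, 3.7, 2.7]
width: 0.0004
```

Call:
play_rows(
  targets=[
    [0,0,0,-0.004,0,0,0],
    [0,0,0,-0.03,0,0,0],
    [0,0,0,-0.03,0,0,0],
    [0,0,0,0,0,0,0],
  ],
)

```text
t: 15.78
eef_pos: [0.5509, 0.0691, 0.0368]
ee_rot: [-3.115, 0.217, 3.069]
force: [0.7, -1.0, 0.4]
width: 0.0004
```

```bash
python3 look.py s14 325 225;python3 - <<'E'
from h import *
p=np.load("s14.npz")["p"];cv2.imwrite("pics/z14.png",cv2.resize(p[235:263,310:355],None,fx=16,fy=16,interpolation=cv2.INTER_NEAREST))
p,d=grab_frame("top");np.savez("t14.npz",p=p,d=d)
cv2.imwrite("pics/t14.png",cv2.resize(p[180:240,205:285],None,fx=8,fy=8,interpolation=cv2.INTER_CUBIC))
E
```

```text
15.775 [ 0.537  0.287 -0.843  0.491 -0.312 -2.642] [0.5509 0.0691 0.0368] [-3.115  0.217  3.069] [ 0.7 -1.   0.4]
```

View pics/z14.png

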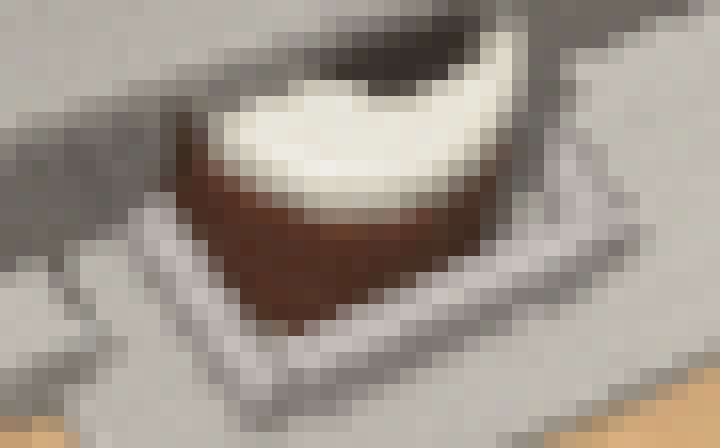

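View pics/t14.png

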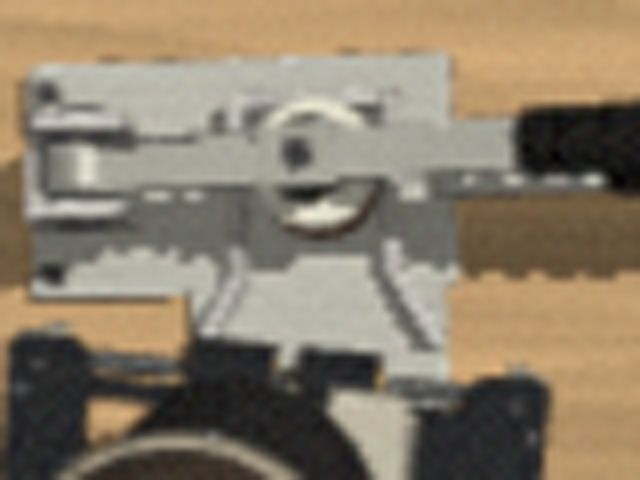

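Run:
```python
from h import *
t=lambda a:np.array(a)/8+np.array([205,180])-.44
print(onplane("top",t([(319,164),(319,98),(319,231)]),.054).round(4))
print(onplane("top",t([(225,112),(395,112)]),.024).round(4))
I=np.load("t14.npz")["p"]
cv2.imwrite("pics/z14t.png",cv2.resize(I[188:212,228:262],None,fx=20,fy=20,interpolation=cv2.INTER_NEAREST))
```

```text
[[0.6492 0.0642 0.054 ]
 [0.6745 0.0648 0.054 ]
 [0.6236 0.0637 0.054 ]]
[[0.6726 0.1032 0.024 ]
 [0.6738 0.0369 0.024 ]]
```

View pics/z14t.png

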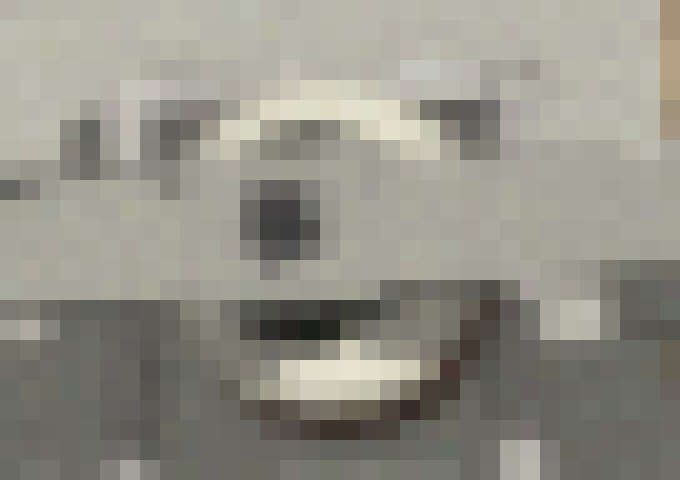

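Run:
```python
from h import *
print(rays("top",[(245,200)])[0])
t=np.linspace(0,2*np.pi,80)
I=np.load("t14.npz")["p"];J=np.load("s14.npz")["p"]
for n,K,(x0,x1,y0,y1),nm,off in(("top",I,(228,262,188,212),"ot",(0,0)),("scene",J,(308,350,230,260),"os",(-.0005,-.0023))):
    k=18;B=cv2.resize(K[y0:y1,x0:x1],None,fx=k,fy=k,interpolation=cv2.INTER_NEAREST)
    for z,c in((.054,(255,0,0)),(.038,(0,255,0)),(.008,(0,0,255))):
        P=np.c_[.6495+off[0]+.025*np.cos(t),.0681+off[1]+.025*np.sin(t),0*t+z]
        uv=((proj(n,P)-[x0,y0]+.5)*k).astype(int);cv2.polylines(B,[uv],True,c,1)
    cv2.imwrite(f"pics/{nm}.png",B)
```

```text
[ 0.50139138 -0.00921917  1.27013615]
```

View pics/ot.png

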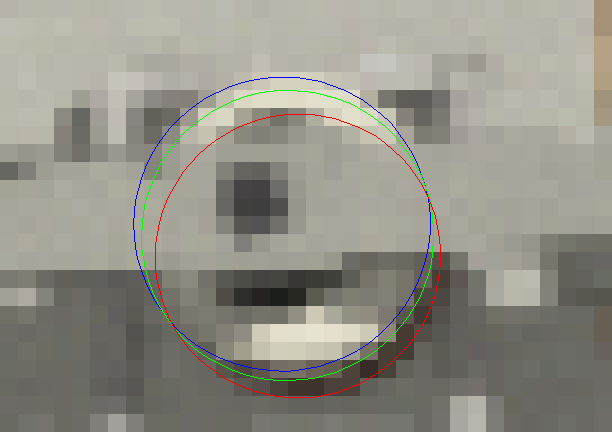

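View pics/os.png

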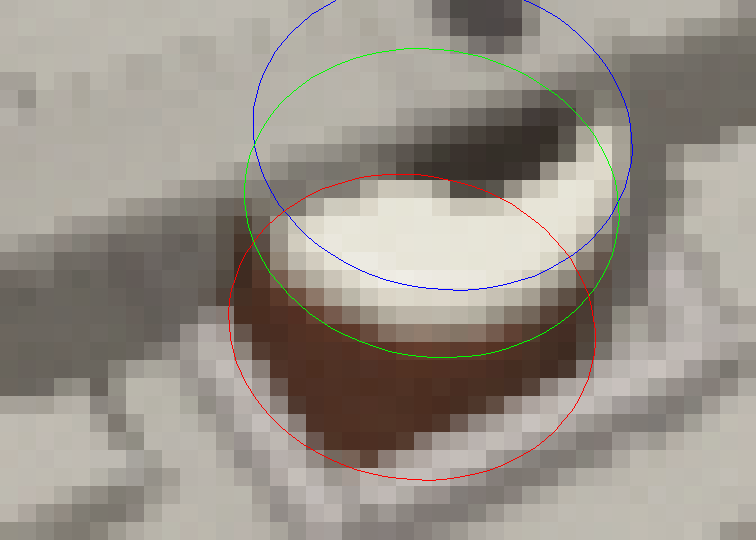

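Call:
play_rows(
  targets=[
    [0,0,0,-0.01,-0.01,0.04,0],
    [0,0.05,0,0,-0.03,0.04,0],
    [0,0.08,0,0,-0.03,0.04,0],
    [-0.028,0.085,0.06,0.0,-0.03,0.03,0],
    [0,0,0.06,0.03,-0.03,0,0],
    [0,0,0,0.035,-0.01,0,0],
    [0,0,0,0,0,0,0],
  ],
)

```text
t: 16.75
eef_pos: [0.6165, -0.0722, 0.1948]
ee_rot: [-3.08, 0.004, -3.083]
force: [-0.3, 0.4, -0.1]
width: 0.0001
```

Run:
```python
from h import *
from scipy.spatial.transform import Rotation as R
s=get_state();print(s["t"],s["q"].round(3),s["eef_pos"],s["ee_rot"],"\n",R.from_euler("xyz",s["ee_rot"]).as_matrix().round(3))
```

```text
16.75 [ 0.235  0.293 -0.215  0.069 -1.071 -1.78 ] [ 0.61652017 -0.07215206  0.19479677] [-3.08043069  0.00421661 -3.08264221] 
 [[-0.998 -0.059  0.008]
 [-0.059  0.996 -0.061]
 [-0.004 -0.061 -0.998]]
```

Call:
play_rows(
  targets=[
    [0.061,0,0,0.037,-0.001,-0.02,0],
    [0,0,0,0,0,-0.03,0],
    [0,0,0,0,0,0,0],
  ],
)

```text
t: 17.12
eef_pos: [0.6556, -0.0729, 0.1436]
ee_rot: [3.139, 0.009, -3.084]
force: [-0.0, -0.6, -0.1]
width: 0.0007
```

```bash
python3 look.py s15 310 220
```

```text
17.125 [ 0.183  0.398 -0.153 -0.002 -1.011 -1.695] [ 0.6556 -0.0729  0.1436] [ 3.139  0.009 -3.084] [-0.  -0.6 -0.1]
```

View pics/s15.png

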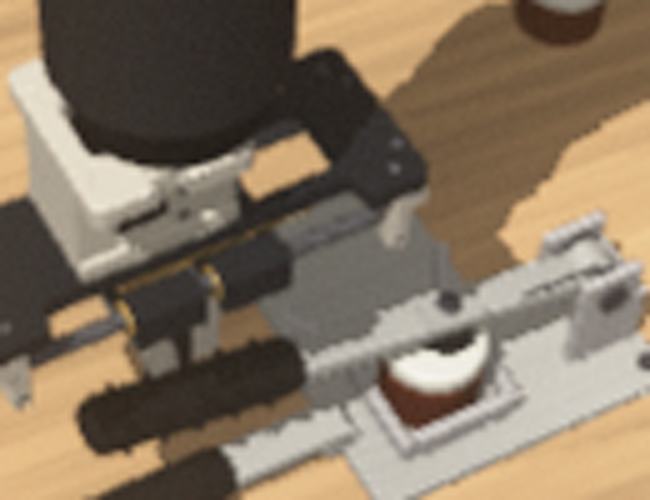

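Run:
```python
from h import *
f=lambda P:((proj("scene",P)[0]-[245,170]+.5)*5).round(0)
print("tip",f([.6556,-.0729,.1326]),"tip-y",f([.6556,-.0939,.1326]),f([.6556,-.0519,.1326]))
for x in(.641,.6545,.667):print("sleeve top",x,f([x,-.073,.106]),f([x-.002,-.013,.097]),f([x+.002,-.123,.115]))
p,d=grab_frame("top");np.savez("t15.npz",p=p,d=d)
cv2.imwrite("pics/t15.png",cv2.resize(p[165:240,205:320],None,fx=6,fy=6,interpolation=cv2.INTER_CUBIC))
d=np.load("s15.npz")["d"];P=cloud("scene",d)
for (a,b) in((120,420),(200,390),(280,365),(160,360),(200,350)):
    print((a,b),P[170+b//5,245+a//5].round(3))
```

```text
tip [177. 352.] tip-y [132. 369.] [221. 336.]
sleeve top 0.641 [163. 362.] [283. 324.] [ 59. 392.]
sleeve top 0.6545 [176. 385.] [296. 347.] [ 71. 416.]
sleeve top 0.667 [187. 407.] [308. 368.] [ 82. 439.]
(120, 420) [ 0.666 -0.103  0.111]
(200, 390) [ 0.664 -0.064  0.107]
(280, 365) [ 0.661 -0.024  0.098]
(160, 360) [ 0.664 -0.083  0.142]
(200, 350) [ 0.665 -0.065  0.14 ]
```

View pics/t15.png

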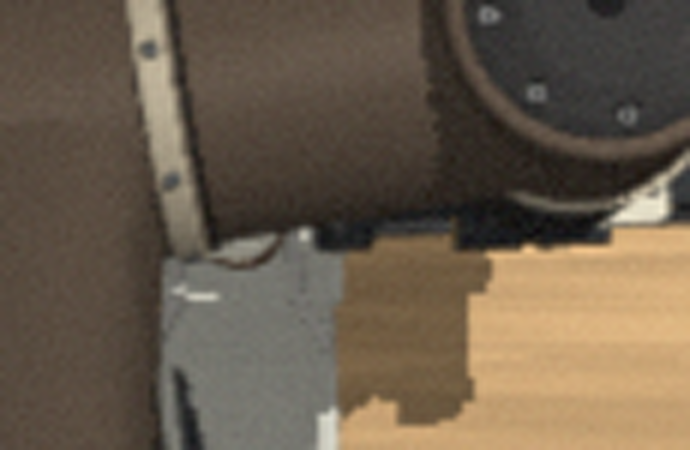

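Call:
play_rows(
  targets=[
    [0,0,0,0,0,-0.01,0],
    [0,0,0,0,0,-0.01,0],
    [0,0,0,0,0,-0.006,0],
    [0,0,0,0,0,-0.006,0],
    [0,0,0,0,0,0,0],
  ],
)

```text
t: 17.85
eef_pos: [0.6582, -0.0718, 0.1164]
ee_rot: [3.139, 0.019, -3.081]
force: [-0.7, 0.0, 0.4]
width: 0.0002
```

Call:
play_rows(
  targets=[
    [0,0,0,-0.002,0,-0.005,0],
    [0,0,0,0,0,-0.005,0],
    [0,0,0,0,0,-0.004,0],
    [0,0,0,0,0,0,0],
  ],
)

```text
t: 18.35
eef_pos: [0.6568, -0.0721, 0.1024]
ee_rot: [3.14, 0.02, -3.08]
force: [-0.2, -0.4, 1.4]
width: 0.0005
```

```bash
python3 look.py s16 310 220
```

```text
18.35 [ 1.860e-01  4.320e-01 -2.050e-01  1.000e-03 -9.130e-01 -1.696e+00] [ 0.6568 -0.0721  0.1024] [ 3.14  0.02 -3.08] [-0.2 -0.4  1.4]
```

View pics/s16.png

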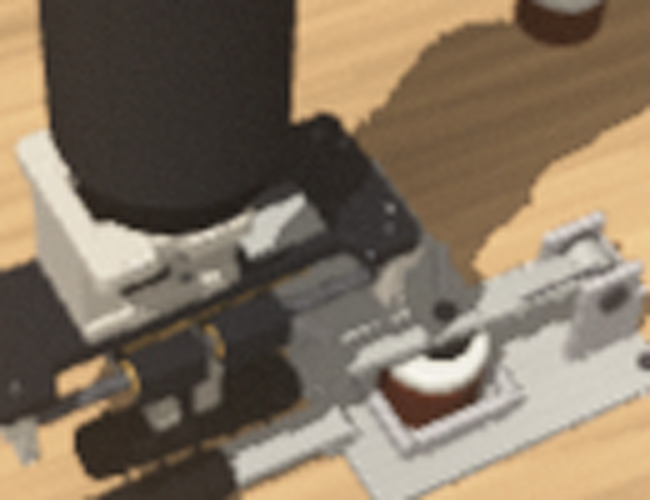

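Call:
play_rows(
  targets=[
    [0,0,0,0,0,-0.004,0],
    [0,0,0,0,0,-0.004,0],
    [0,0,0,0,0,-0.003,0],
    [0,0,0,0,0,0,0],
  ],
)

```text
t: 18.9
eef_pos: [0.6569, -0.0733, 0.093]
ee_rot: [3.141, 0.021, -3.08]
force: [-1.2, 0.2, 2.9]
width: 0.0003
```

Call:
play_rows(
  targets=[
    [0,0,0,0,0,-0.004,0],
    [0,0,0,0,0,-0.003,0],
    [0,0,0,0,0,0,0],
  ],
)

```text
t: 19.27
eef_pos: [0.6569, -0.0733, 0.0853]
ee_rot: [3.141, 0.021, -3.08]
force: [0.2, 0.3, 1.8]
width: 0.0002
```

```bash
python3 look.py s17 320 225
```

```text
19.275 [ 0.185  0.45  -0.223  0.003 -0.877 -1.696] [ 0.6569 -0.0733  0.0853] [ 3.141  0.021 -3.08 ] [0.2 0.3 1.8]
```

View pics/s17.png

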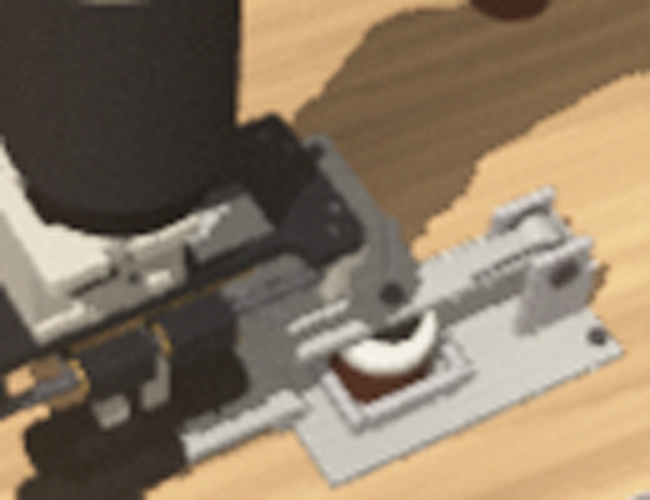

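Call:
play_rows(
  targets=[
    [0,0,0,0,0,-0.003,0],
    [0,0,0,0,0,-0.002,0],
    [0,0,0,0,0,0,0],
  ],
)

```text
t: 19.7
eef_pos: [0.6571, -0.0734, 0.0819]
ee_rot: [-3.141, 0.022, -3.079]
force: [-2.2, 0.2, 6.5]
width: 0.0003
```

Call:
play_rows(
  targets=[
    [0,0,0,0,0,-0.002,0],
    [0,0,0,0,0,-0.002,0],
    [0,0,0,0,0,0,0],
  ],
)

```text
t: 20.08
eef_pos: [0.657, -0.0733, 0.0821]
ee_rot: [-3.14, 0.024, -3.078]
force: [-2.1, -1.0, 5.0]
width: 0.0005
```

Call:
play_rows(
  targets=[
    [0,0,0,0,0,0.01,0],
    [0,0,0,0,0,0.015,0],
    [0,0,0,0,0,0.03,0],
    [0,0,0,0,0,0.04,0],
    [0,0,0,-0.03,-0.02,0.03,0],
    [0,0,0,-0.05,-0.03,0,0],
    [0,0,0,-0.05,-0.03,0,0],
    [0,0,0,-0.05,-0.03,0,0],
    [0,0,0,0,0,0,0],
  ],
)

```text
t: 21.2
eef_pos: [0.4719, -0.1845, 0.2155]
ee_rot: [-3.141, 0.027, -3.077]
force: [1.7, -0.9, 0.2]
width: 0.0003
```

```bash
python3 look.py s18 320 225;python3 - <<'E'
from h import *
p,d=grab_frame("top");cv2.imwrite("pics/t18.png",cv2.resize(p[170:240,200:310],None,fx=6,fy=6,interpolation=cv2.INTER_CUBIC))
E
```

```text
21.2 [ 1.500e-02  8.100e-02 -4.030e-01 -1.000e-03 -1.059e+00 -1.520e+00] [ 0.4719 -0.1845  0.2155] [-3.141  0.027 -3.077] [ 1.7 -0.9  0.2]
```

View pics/s18.png

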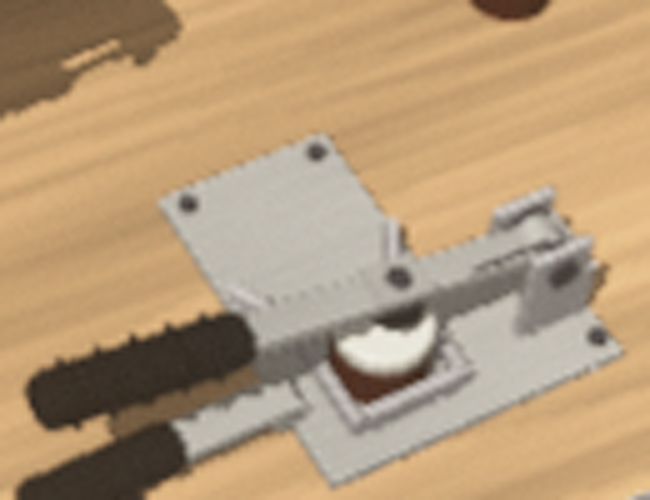

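View pics/t18.png

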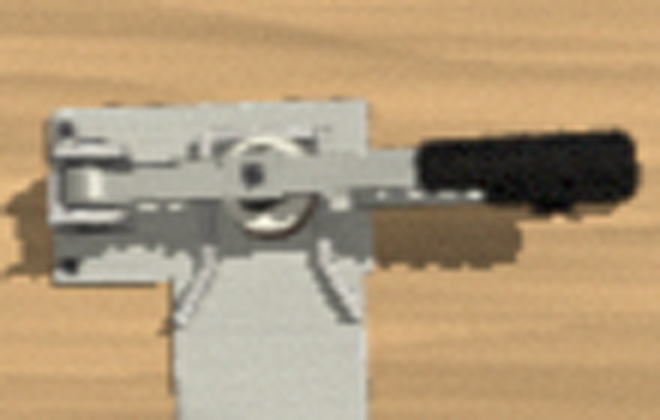

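The handle is back up, and the pot is in the seat at scene crop (385,350). I'll compare the lid height and handle before and after pressing.

Run:
```python
from h import *
a=np.load("s14.npz");b=np.load("s18.npz")
A,B=a["p"],b["p"]
z=lambda p:cv2.resize(p[235:263,310:350],None,fx=9,fy=9,interpolation=cv2.INTER_NEAREST)
cv2.imwrite("pics/cmp.png",np.hstack([z(A),z(B)]))
for u in(328,331,334):print(u,A[240:258,u].sum(1).tolist(),B[240:258,u].sum(1).tolist())
PA,PB=cloud("scene",a["d"]),cloud("scene",b["d"])
for P,I in((PA,A),(PB,B)):
    r=(slice(236,252),slice(315,346));m=I[r].min(2)>185;print("lid z",m.sum(),np.nanpercentile(P[r][m],[50,90],axis=0).round(4).tolist())
    s=(slice(225,270),slice(260,305));m=(I[s].max(2)<75)&(P[s][...,2]>.085);print("sleeve",np.nanmedian(P[s][m],axis=0).round(4),m.sum())
```

```text
328 [497, 636, 675, 674, 695, 675, 592, 419, 240, 179, 169, 158, 169, 168, 159, 222, 539, 541] [392, 501, 646, 680, 681, 684, 702, 649, 565, 377, 183, 171, 161, 165, 162, 234, 548, 550]
331 [567, 677, 674, 677, 675, 697, 630, 537, 380, 206, 165, 155, 155, 158, 353, 514, 569, 452] [486, 655, 679, 681, 684, 679, 690, 674, 592, 448, 263, 172, 166, 163, 352, 527, 578, 462]
334 [219, 573, 676, 676, 672, 686, 608, 512, 353, 194, 162, 158, 176, 403, 540, 562, 439, 366] [233, 590, 683, 681, 678, 678, 685, 649, 544, 387, 226, 165, 176, 414, 549, 565, 453, 375]
lid z 85 [[0.6645, 0.0575, 0.0536], [0.6715, 0.0764, 0.0555]]
sleeve [ 0.6623 -0.0681  0.1033] 496
lid z 105 [[0.6634, 0.0595, 0.0478], [0.6711, 0.0779, 0.0497]]
sleeve [ 0.6621 -0.069   0.1033] 495
```

View pics/cmp.png

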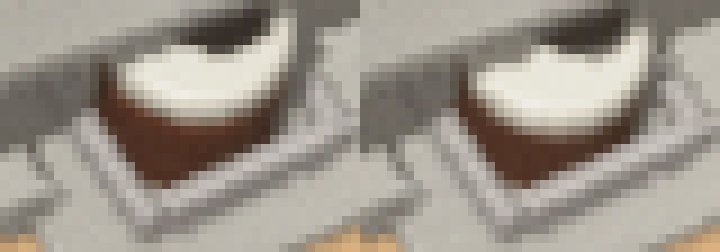

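The lid top dropped from z 53.6 to 47.8 mm, which is 5.8 mm, so it is snapped home. The sleeve is back at its open height (103.3 mm before and after), and the pot hasn't moved. Handing in.

```bash
python3 -c "
from station import *
print(job_done(), get_state()['t'])"
```

```text
the job is handed in; nothing more can be done
the job is handed in; nothing more can be done
```

The pot with the raised lid is now sealed and standing in the press, the handle is back up, and I handed the job in at about 21 s. I gripped the pot, stood it on the loading plate and pushed it between the guides with closed, slightly leaned fingers until it met the stop. I then pressed the upper handle down to its hard stop and let it spring back.

**Last checks**
- **Lid:** its top dropped 5.8 mm in the depth image (53.6 to 47.8 mm), and the light neck band is gone, so it reads as fully home.
- **Handle:** the sleeve reads 103.3 mm high both before and after pressing, so it is back at open.
- **Pot position:** it is upright against the stop, an estimated 2–3 mm from the seat point.
- **Arm:** clear of everything.

**What disagreed or went wrong**
- The two cameras differed by 2–3 mm sideways; I corrected this against the tool position.
- My first plan, a steeper 25° lean, ran into a joint limit, so I pushed at about 12°.
- I never saw the 8–16 N snap peak, because the force is only reported at the end of each move and it fell between readings. The depth check stands in for it.
- I did not re-measure the other items on the desk. No unexpected contact showed up in the forces or pictures.

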